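# Square up the reference blocks and hold the skin probe on the round target

### The arm

A 7-joint arm with a two-finger parallel gripper is mounted at the origin on the work surface; the furniture and walls round the work are solid. World frame = base frame: x ahead of the robot, y to its left, z up, the work surface at z = 0. Lengths are in m, angles in rad, forces in N, time in s.
With the tool pointing down it reaches from about 0.375 to 0.925 m from the base axis. Payload 3.1 kg.
Tool frame: the origin (TCP) lies midway between the tips of the shut fingers; the grasp point (between the pads) lies 19 mm behind it; z points along the fingers, y is the direction in which the jaws open and shut (so a half turn about z gives the same grasp; the last joint's range is limited). The gripper opens to 85 mm and grips with 20 to 120 N. Pads are 22 mm wide; open, the fingers measure 114 mm over their backs; the gripper's body (76 mm by 85 mm) begins 54 mm behind the grasp point. The pads swing forward as they close: fully open they stand 13 mm farther back than shut.
Start: joints at [-1.204, 0.383, 0.044, 1.598, -0.018, 1.161, -0.05], TCP at [0.291, 0.581, 0.231] pointing down, gripper open.
Joint ranges: [-2.61, 2.61], [-0.41, 2.15], [-1.48, 1.57], [0, 2.5], [-1.57, 4.71], [0.05, 1.97], [-2.85, 2.85]. Speed limits (rad/s): [2.79, 2.79, 3.14, 3.14, 3.14, 3.14, 3.14].

### API

Orientations are given as [roll, pitch, yaw] about the fixed x, y, z axes, in that order (R = Rz(yaw) Ry(pitch) Rx(roll)).
In Python, from plant import * gives the robot as it stands. The module is installed in compiled form; this text tells all that it offers.
- The arm moves only by the tool carry_out, never from a script. Its argument "commands" is a list of rows, each an object with "translation": the shift along the tool's x, y, z each as a share of 1 m, from -1 to 1, a list of three; "angular": the turn, a rotation vector about the tool's x, y, z each as a share of 360 degrees, from -1 to 1, a list of three; "grip": the opening, from 0 (shut) to 1 (fully open). A call has 1 to 12 rows; each row is the pose to reach, as a shift and turn from the pose measured when the call began, along the tool's axes at that moment, turning the shorter way round; what a row does not reach only later rows make up. A row lasts 1/10 s, in which the tool goes at most 50 mm and 8.59 degrees, less where a joint would pass 70% of its speed; a pose out of reach is approached as far as the arm can. A call with a number of a shift or a turn outside -1 to 1 is refused whole. A call with a gripper value outside its range is refused whole. The fingers move at their own pace and stop on an object; "newtons" is the grip in N (left out, the last holds). Time passes only in rows, so rows that repeat a pose let the fingers close. It gives the time, the measured TCP pose, the force and the opening at its end, in the units of the state.
- state(): the state, without advancing time (a new reading comes with each control period).
- grab_frame(name): name is "side" or "top"; returns the picture (420x560x3 uint8, red, green, blue); there is no depth.
- camera_info(name): a dict with "intrinsics" (3x3 intrinsics, pixels), "R" (3x3) and "t" (3): a world point X has camera coordinates R X + t. Camera axes: x right, y down, z forward; pixel columns grow to the right and rows downward; lengths in m; the calibration is good to about 2 mm. A picture is of the moment at which its call begins. camera_info takes no time and is no camera call.
- hand_in(): hands the job in, once; it reports no verdict.
The state is a dict: "time_s": time; "joints": joint angles; "joint_vel": joint speeds; "tau": joint torques, N m; "tcp_pos": TCP position; "tool_rot": TCP orientation; "wrist_force": force on the tool from outside, world axes, zero at the start; "moment": the same for the moment, N m; "gripper_width": opening from 0.0 (shut) to 1.0 (fully open).
Only numpy, scipy, OpenCV 4.12 (cv2) and the standard library are available. Lean on these libraries where they do the work, as an engineer would, in place of code of your own. Each camera call takes 0.05 s, during which the arm holds its last target.

### The job

Set up the skin probe's reference check: first, with the probe still in its stand, nudge the three sloping grey blocks into one straight closed row in the L-shaped metal rail, high edges flat against the long rail, sides touching, and the end block against the short end stop (any order). Then take the probe from its stand and hold its tip on the middle of the round steel disc, square to that block's sloping face, pressing lightly so that the sprung tip goes about half-way in. Finish while holding it there: do not let go; leave the row straight and everything else on the desk undisturbed.

Things in the scene. Friction and masses are not known exactly. Their poses are not given: they have to be found in the camera images.
- rail: fixed L-shaped aluminium rail, 26 mm high, walls 12 mm thick. Origin: the inner corner, on the desk. The long wall's working face is the plane x = 0 of its frame, looks to -x (to the robot) and runs from y = 0 to +210 mm (left); the short end stop's working face is the plane y = 0, looks to +y and runs from x = 0 to -52 mm. A low foot lies behind the long wall
- block_round: loose grey block 56 mm deep (x), 44 wide (y), 0.2 kg; 24 mm high in front (-x), top sloping up 20 degrees to 44.4 mm at its back. Origin: centre of its underside. Round steel disc in its slope. Seated in the row a block's axes are parallel to the rail's and its origin is 28 mm in front of the long wall and 22, 66 or 110 mm from the end stop; starts turned up to 10 degrees
- block_square: loose grey block 56 mm deep (x), 44 wide (y), 0.2 kg; 24 mm high in front (-x), top sloping up 20 degrees to 44.4 mm at its back. Origin: centre of its underside. A 24 mm square steel inlay on its slope
- block_bar: loose grey block 56 mm deep (x), 44 wide (y), 0.2 kg; 24 mm high in front (-x), top sloping up 20 degrees to 44.4 mm at its back. Origin: centre of its underside. A narrow steel bar, 8 by 32 mm, on its slope
- face_round: the round steel disc, 26 mm across, flush in block_round's sloping face. Origin: centre of the disc, on the face, 34.2 mm above the block's underside and midway along and across it; z points out of the face (square to it, leaning 20 degrees towards the block's -x); y is the block's y
- probe: loose white hand-held probe, round about its z axis, 142 mm long, 0.13 kg, upright, tip down in its stand. Origin: end of the tip when fully out; z runs up the axis. Steel tip, 10 mm diameter, flat end: 0 to 14 mm; nose 22 mm diameter: 14 to 52; flange 38 mm diameter: 52 to 57; handle 26 mm diameter: 57 to 135 mm
- probe_grip (a point): centre of the probe's handle, where it is best gripped: on the axis, 100 mm from the end of the tip when out, 43 mm above the flange; axes as the probe's
- probe_tip (a point): centre of the end of the probe's sprung tip (moves with the tip)
- plunger (a joint): how far the probe's tip is pushed in, in m: 0 fully out, 0.012 at its stop; sprung, 0.7 N to start it and 4.9 N at the stop (0.35 N per mm)
- stand: fixed grey stand: foot 76 mm in diameter, round tube 48 mm in diameter and 95 mm high with a 28 mm hole; the probe's flange rests on its top and the probe lifts straight up by 60 mm to be free. Origin: centre of its underside
- polish_1: nail-polish bottle, 26x26x76 mm. Not to be disturbed; origin: centre of its underside
- polish_2: nail-polish bottle, 26x26x76 mm. Not to be disturbed; origin: centre of its underside
- polish_3: nail-polish bottle, 26x26x76 mm. Not to be disturbed; origin: centre of its underside
- tape_roll: roll of tape lying flat, 98 mm across, 25 mm high. Not to be disturbed; origin: centre of its underside
- dial_timer: round minute timer, 62 mm across, 44 mm high. Not to be disturbed; origin: centre of its underside
Things that resemble listed ones, but are neither listed nor needed, are in the scene too. Leave any red look-alike of the block_round alone.

How it is judged:
By the outcome, as a careful person would: the job done as asked, in the order asked, and still so for the second after the job is handed in, while the arm keeps its last pose, push and grip.
It also fails if it takes over 72 s, if anything falls off the work surface, if the arm or the gripper's body presses on something with over 40 N, if the wrist force passes 120 N, or if a joint passes its speed limit or range.

## Working session

There is one attempt and no reset: what is moved stays moved. The work goes in short steps, Python scripts to look and compute and a tool call to move; the robot and the scene stay as the last step left them, time stands still between calls to the robot, and variables do not carry over. Pictures are saved under pics/ and viewed, and the job is handed in when it is done.

Besides the shell and the picture viewer there is one more tool, called after "Emit:" as name([rows], argument=value, ...), one row to a line, values as JSON. carry_out: Moves the arm, as the interface text tells. Its arguments: {"type":"object","properties":{"commands":{"type":"array"},"newtons":{"type":"number"}},"required":["commands"]}

```bash
mkdir -p pics
python3 - <<'E'
from plant import *
import cv2, numpy as np
print(state())
for n in("side","top"):
    im=grab_frame(n); cv2.imwrite(f"pics/{n}0.png",im[:,:,::-1]); print(n,camera_info(n))
E
```

```text
{'time_s': 0.0, 'joints': array([-1.20376887,  0.3838135 ,  0.0438277 ,  1.59959573, -0.01789361,
        1.16119497, -0.04987354]), 'joint_vel': array([-0.00036281, -0.00108405,  0.00024366, -0.00032951,  0.0002269 ,
       -0.00083587, -0.00053487]), 'tau': array([-2.97271372e-04, -4.33466220e+01,  1.02465514e+00, -2.49507505e+01,
        1.07239178e-02,  1.13982594e-02,  1.25888957e-05]), 'tcp_pos': array([0.2909525 , 0.58018286, 0.22989087]), 'tool_rot': array([-3.13897732e+00,  1.43144287e-04,  2.67687960e+00]), 'wrist_force': array([ 0.66884684, -0.22806711,  0.52349006]), 'moment': array([ 0.00373881, -0.00208514,  0.0492847 ]), 'gripper_width': 1.000717237893102}
side {'intrinsics': array([[437.70217671,   0.        , 269.73014642],
       [  0.        , 437.70217671, 208.97397849],
       [  0.        ,   0.        ,   1.        ]]), 'R': array([[ 0.9999686 , -0.00398486,  0.00685017],
       [ 0.00104665, -0.7904069 , -0.61258129],
       [ 0.00785547,  0.61256922, -0.79037791]]), 't': array([-0.48498058,  0.15522508,  1.03566328])}
top {'intrinsics': array([[446.80473551,   0.        , 269.61165138],
       [  0.        , 446.80473551, 216.27830385],
       [  0.        ,   0.        ,   1.        ]]), 'R': array([[-0.01491767, -0.99973901, -0.01730223],
       [-0.98834376,  0.01736519, -0.15124507],
       [ 0.15150605,  0.01484433, -0.98834486]]), 't': array([0.1087893 , 0.51184543, 1.15610396])}
```

View pics/side0.png

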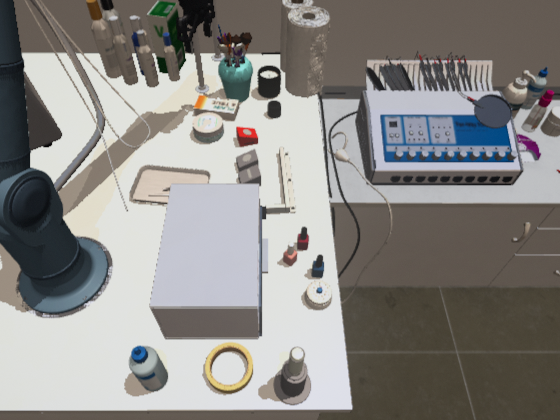

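View pics/top0.png

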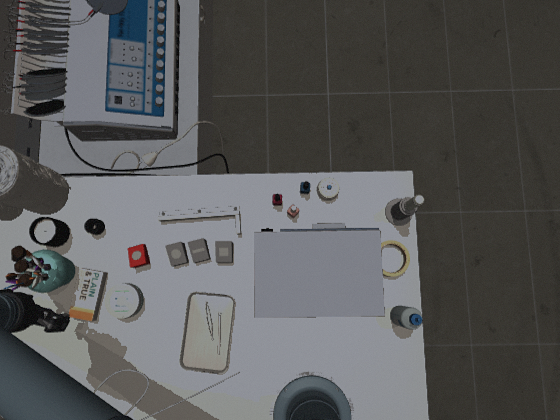

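```bash
cat > h.py <<'E'
import numpy as np, cv2
from plant import *
def proj(n,X):
    c=camera_info(n); p=np.atleast_2d(X)@c['R'].T+c['t']; q=p@c['intrinsics'].T; return q[:,:2]/q[:,2:]
def ray(n,uv,z):
    c=camera_info(n); d=c['R'].T@np.linalg.inv(c['intrinsics'])@np.array([uv[0],uv[1],1.]); o=-c['R'].T@c['t']
    return o+d*(z-o[2])/d[2]
def tri(a,b):
    A=[];B=[]
    for n,uv in(("side",a),("top",b)):
        c=camera_info(n); d=c['R'].T@np.linalg.inv(c['intrinsics'])@np.array([uv[0],uv[1],1.]);d/=np.linalg.norm(d); o=-c['R'].T@c['t']
        P=np.eye(3)-np.outer(d,d);A.append(P);B.append(P@o)
    return np.linalg.lstsq(np.vstack(A),np.hstack(B),rcond=None)[0]
def crop(im,x0,y0,w,h,s,fn):
    c=cv2.resize(im[y0:y0+h,x0:x0+w,::-1],None,fx=s,fy=s,interpolation=cv2.INTER_CUBIC)
    for i in range(0,w,10):
        cv2.line(c,(i*s,0),(i*s,6),(0,0,255),1); cv2.putText(c,str(x0+i),(i*s,16),0,.35,(0,0,255),1)
    for i in range(0,h,10):
        cv2.line(c,(0,i*s),(6,i*s),(0,0,255),1); cv2.putText(c,str(y0+i),(8,i*s+4),0,.35,(0,0,255),1)
    cv2.imwrite(fn,c)
def load(fn): return cv2.imread(fn)[:,:,::-1]
E
python3 - <<'E'
from h import *
t=load("pics/top0.png"); s=load("pics/side0.png")
crop(t,115,195,140,80,5,"pics/t0a.png"); crop(s,185,115,125,105,5,"pics/s0a.png")
crop(t,370,180,60,70,8,"pics/t0b.png"); crop(s,260,330,60,75,8,"pics/s0b.png")
E
```

```text
(no output)
```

View pics/t0a.png

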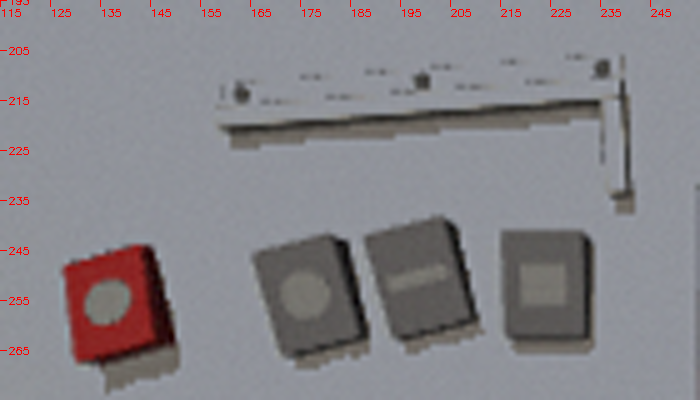

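View pics/s0a.png

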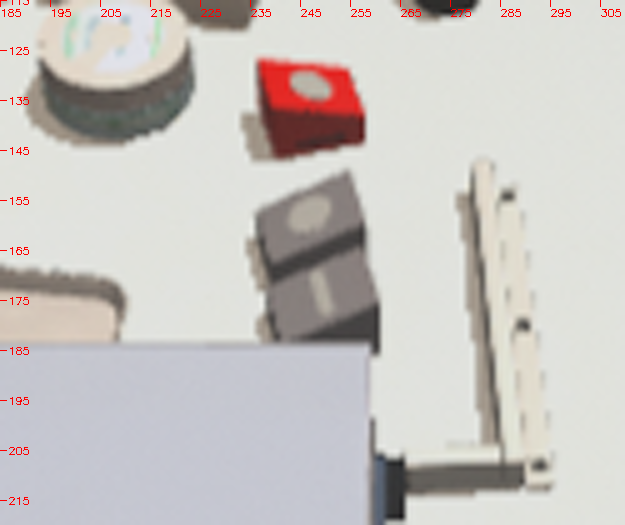

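View pics/t0b.png

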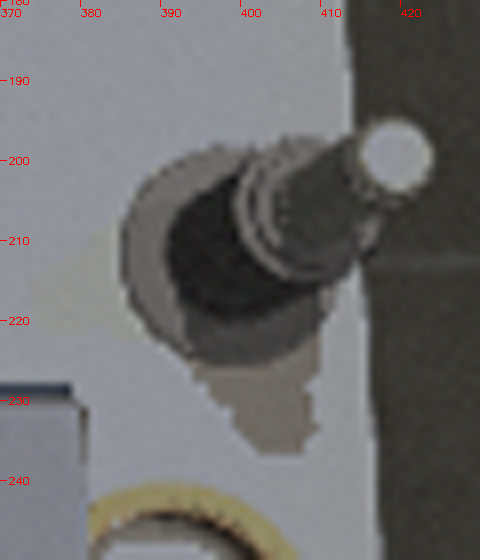

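View pics/s0b.png

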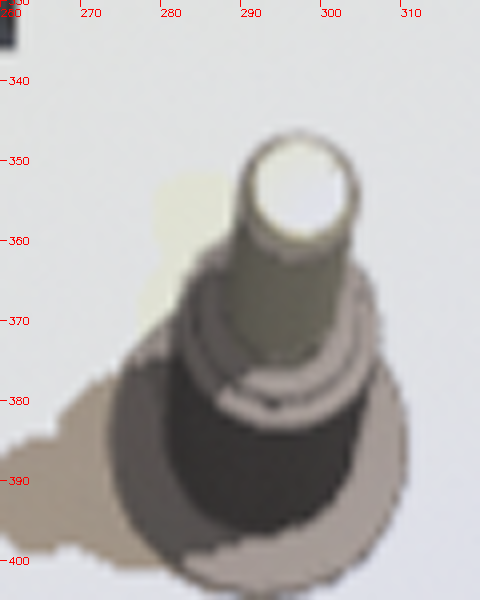

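```bash
cat >> h.py <<'E'
def box_rail(p):
    x,y,a=p; R=np.array([[np.cos(a),-np.sin(a),0],[np.sin(a),np.cos(a),0],[0,0,1]])
    f=lambda L:np.array(L,float)/1000@R.T+[x,y,0]
    H=26
    return [f([[0,0,H],[0,210,H],[12,210,H],[12,-12,H],[-52,-12,H],[-52,0,H],[0,0,H]]), f([[0,0,0],[0,210,0]]),f([[0,210,0],[0,210,H]]),f([[-52,-12,H],[-52,-12,0],[12,-12,0],[12,-12,H]]),f([[-52,-12,0],[-52,0,0],[-52,0,H]])]
def blk(p):
    x,y,a=p; R=np.array([[np.cos(a),-np.sin(a),0],[np.sin(a),np.cos(a),0],[0,0,1]])
    f=lambda L:np.array(L,float)/1000@R.T+[x,y,0]
    t=np.linspace(0,2*np.pi,24); c=np.cos(t)*13;s=np.sin(t)*13; k=np.deg2rad(20)
    return [f([[-28,-22,24],[-28,22,24],[28,22,44.4],[28,-22,44.4],[-28,-22,24]]),f([[-28,-22,0],[-28,22,0],[28,22,0],[28,-22,0],[-28,-22,0]])]+[f([[i,j,0],[i,j,24 if i<0 else 44.4]]) for i in(-28,28) for j in(-22,22)], f(np.c_[c*np.cos(k),s,34.2+c*np.sin(k)])
def cyl(x,y,z,r):
    t=np.linspace(0,2*np.pi,40); return np.c_[x+r*np.cos(t),y+r*np.sin(t),0*t+z]
def over(im,n,polys,x0,y0,w,h,s,fn,col=(0,255,0)):
    c=cv2.resize(im[y0:y0+h,x0:x0+w,::-1],None,fx=s,fy=s,interpolation=cv2.INTER_CUBIC)
    for P in polys:
        q=(proj(n,P)-[x0,y0]+.5)*s
        cv2.polylines(c,[np.round(q).astype(int)],False,col,1)
    cv2.imwrite(fn,c)
E
python3 - <<'E'
from h import *
from scipy.optimize import least_squares
for n in("side","top"):
    c=camera_info(n); print(n,-c['R'].T@c['t'])
# rail
def rot(p,L):
    x,y,a=p; L=np.array(L)/1000; return np.c_[x+np.cos(a)*L[:,0]-np.sin(a)*L[:,1],y+np.sin(a)*L[:,0]+np.cos(a)*L[:,1],L[:,2]]
def fit(obs,p0):
    def r(p): return np.concatenate([(proj(n,rot(p,[X]))[0]-np.array(uv)) for n,uv,X in obs])
    s=least_squares(r,p0,loss='soft_l1'); return s.x,r(s.x).reshape(-1,2)
print(ray("top",(234.7,215),.026),ray("top",(159,219),.026))
p,r=fit([("top",(234.7,215),(0,0,26)),("top",(159,219.3),(0,210,26)),("side",(285,204),(0,0,26)),("side",(279.5,147),(0,210,26)),("top",(236.5,233),(-52,0,26))],[.6,.1,0])
print("rail",p,np.round(r,1)); 
B={'round':[(165.5,245.5),(180.5,242),(188,262.5),(173,266.5)],'bar':[(187.5,242),(203,238.5),(210,258.5),(195,263)],'square':[(215,241.5),(231,241.5),(231.5,262.5),(216,262.5)]}
Bs={'round':[(253.5,149.5),(257,165),(239,171),(236.5,158)],'bar':[None,(260.5,175.5),(241,183),(239,172)],'square':[None]*4}
K=[(28,22,44.4),(28,-22,44.4),(-28,-22,24),(-28,22,24)]
res={'rail':p}
for b in B:
    o=[("top",u,k) for u,k in zip(B[b],K)]+[("side",u,k) for u,k in zip(Bs[b],K) if u]
    p,r=fit(o,[.5,.1,0]); print(b,p,np.rad2deg(p[2]),np.round(r,1).tolist()); res[b]=p
np.save("poses0.npy",res,allow_pickle=True)
t=load("pics/top0.png"); s=load("pics/side0.png")
P=box_rail(res['rail'])
for b in B:
    P+= [*blk(res[b])[0]]+[blk(res[b])[1]]
over(t,"top",P,155,195,100,80,8,"pics/t0o.png"); over(s,"side",P,225,140,75,75,8,"pics/s0o.png")
# probe
q=tri((297,353.5),(418,199)); print("probe top",q)
E
```

```text
side [ 0.47666725 -0.51365705  0.91697556]
top [0.33234537 0.08271102 1.2219258 ]
[0.52084438 0.1953388  0.026     ] [0.51347195 0.40136343 0.026     ]
rail [0.52347182 0.19338365 0.04720328] [[ 0.7 -1. ]
 [-0.7 -0.3]
 [-0.7 -0. ]
 [-0.4  0.2]
 [-0.1  0. ]]
round [0.41823071 0.34786183 0.260512  ] 14.92623813949959 [[0.5, -0.1], [1.5, -1.1], [0.7, -0.9], [-0.2, -0.4], [-0.3, -0.4], [0.0, -5.0], [-1.4, -2.2], [-2.3, -0.2]]
bar [0.42709946 0.29122237 0.26315684] 15.077776442544625 [[-0.2, -0.3], [0.3, -1.3], [-0.2, -0.5], [-1.0, -0.5], [-0.4, -0.3], [-1.0, 1.3], [-2.5, 0.6]]
square [ 0.4202559   0.22507337 -0.01089906] -0.6244701222972039 [[-0.3, -0.3], [0.3, -0.3], [0.4, 0.3], [-0.5, 0.3]]
probe top [ 0.52821452 -0.2525785   0.17911287]
```

View pics/t0o.png

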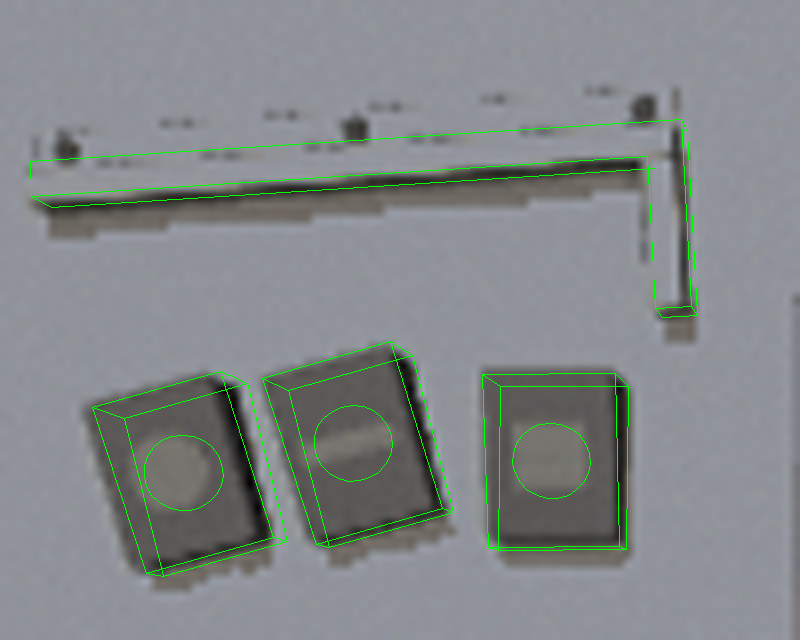

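View pics/s0o.png

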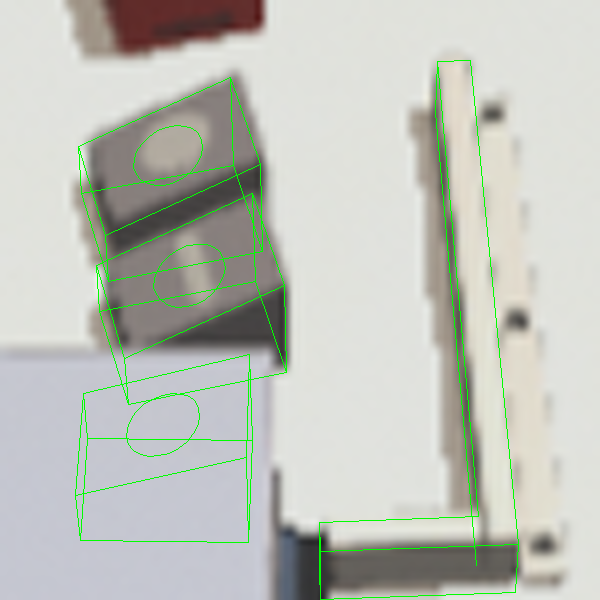

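Run:
```python
from h import *
t=load("pics/top0.png").astype(int); s=load("pics/side0.png").astype(int)
for uv in [(176,262),(176,254),(184,250),(187,262),(170,240),(180,267),(240,228),(222,264)]: print('t',uv,t[uv[1],uv[0]])
for uv in [(247,166),(252,168),(247,158),(235,168),(300,160),(255,182)]: print('s',uv,s[uv[1],uv[0]])
print("box corner far-left top",tri((175,185),(254.5,317)),tri((260,185),(254.5,232)))
print(tri((260,332),(384,229)),tri((160,332),(384,317)))
for b,z in(("t",.0),): 
  pass
print("stand foot c",ray("top",(398,211),0.01),ray("side",(292,386),.01))
```

```text
t (176, 262) [89 86 86]
t (176, 254) [119 116 110]
t (184, 250) [38 37 38]
t (187, 262) [40 40 38]
t (170, 240) [142 144 152]
t (180, 267) [117 113 111]
t (240, 228) [53 54 53]
t (222, 264) [111 106  98]
s (247, 166) [70 66 65]
s (252, 168) [136 127 126]
s (247, 158) [177 170 159]
s (235, 168) [179 172 161]
s (300, 160) [224 226 220]
s (255, 182) [70 68 67]
box corner far-left top [0.26404859 0.13846312 0.16279336] [0.45965142 0.13552464 0.16693722]
[ 0.46530381 -0.18589365  0.10918659] [ 0.25798875 -0.17743242  0.08378551]
stand foot c [ 0.52655962 -0.2505232   0.01      ] [ 0.52836704 -0.25785849  0.01      ]
```

```bash
cat >> h.py <<'E'
from scipy.optimize import minimize
def hull_mask(n,p,W=8):
    H=np.vstack([q for q in blk(p)[0][:2]]); u=(proj(n,H))
    return cv2.convexHull(u.astype(np.float32))[:,0]
def silfit(im,p0,n="top",S=4,thr=None,roi=30):
    # soft silhouette: dark pixels plus disc filled
    c=proj(n,[[p0[0],p0[1],.02]])[0].astype(int); x0,y0=c-roi
    sub=im[y0:y0+2*roi,x0:x0+2*roi].astype(np.uint8)
    big=cv2.resize(sub,None,fx=S,fy=S,interpolation=cv2.INTER_CUBIC).astype(int)
    g=big.mean(2); m=(g<thr).astype(np.uint8)
    num,lab,st,cen=cv2.connectedComponentsWithStats(m)
    k=min(range(1,num),key=lambda i:np.hypot(*(cen[i]-roi*S))if st[i,4]>300 else 1e9)
    m=(lab==k).astype(np.uint8); cs,_=cv2.findContours(m,cv2.RETR_EXTERNAL,cv2.CHAIN_APPROX_NONE)
    m=cv2.drawContours(np.zeros_like(m),cs,-1,1,-1)
    def cost(p):
        u=(hull_mask(n,p)-[x0,y0]+.5)*S-.5
        h=np.zeros(m.shape,np.uint8); cv2.fillConvexPoly(h,np.round(u*16).astype(np.int32),1,shift=4,lineType=8)
        return np.sum(h!=m)/m.sum()
    best=None
    for da in(-.12,0,.12):
        r=minimize(cost,np.array(p0)+[0,0,da],method="Nelder-Mead",options=dict(initial_simplex=np.array(p0)+[0,0,da]+np.array([[0,0,0],[.006,0,0],[0,.006,0],[0,0,.1]]),xatol=1e-4,fatol=1e-4))
        if best is None or r.fun<best.fun: best=r
    return best.x,best.fun
E
python3 - <<'E'
from h import *
t=load("pics/top0.png"); s=load("pics/side0.png")
r=np.load("poses0.npy",allow_pickle=True).item()
P=box_rail(r['rail'])
for b in('round','bar','square'):
    p,f=silfit(t,r[b],thr=103); print(b,np.round(p,4),np.rad2deg(p[2]).round(1),round(f,3)); r[b]=p
    P+=blk(p)[0]+[blk(p)[1]]
np.save("poses0.npy",r,allow_pickle=True)
over(t,"top",P,155,195,100,80,8,"pics/t0o2.png"); over(s,"side",P,225,140,75,75,8,"pics/s0o2.png")
E
```

```text
round [0.4172 0.3513 0.2286] 13.1 0.043
bar [0.4256 0.2917 0.2351] 13.5 0.037
square [ 0.4201  0.2245 -0.0182] -1.0 0.036
```

View pics/t0o2.png

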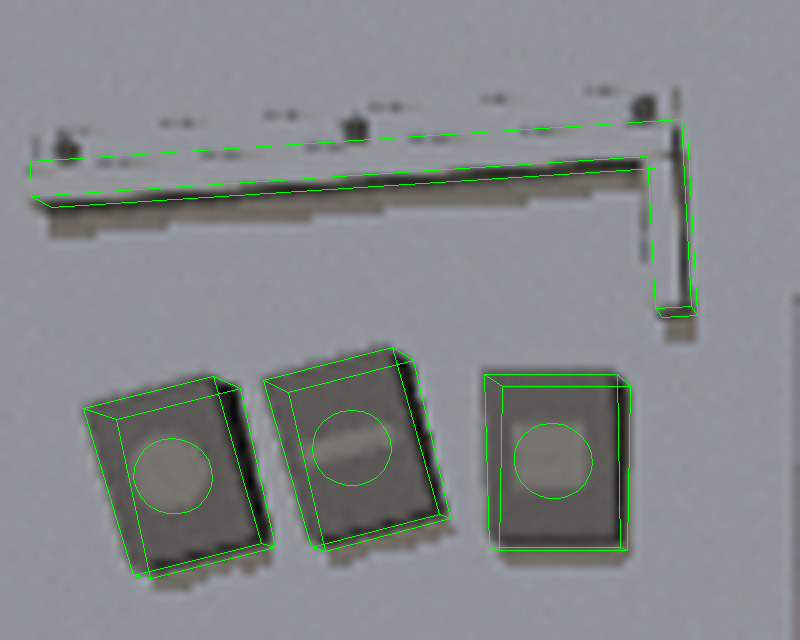

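View pics/s0o2.png

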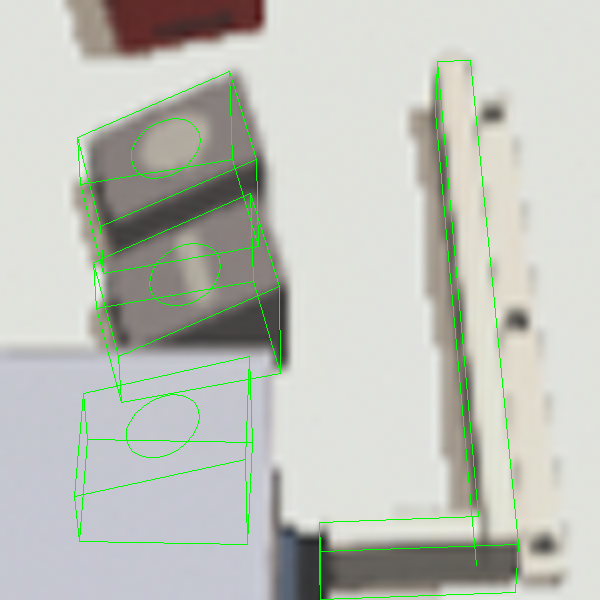

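```bash
cat >> h.py <<'E'
from scipy.spatial.transform import Rotation as Ro
C=np.array([.5225,.1917]); A=.047
def r2w(x,y,z):
    return np.array([C[0]+x*np.cos(A)-y*np.sin(A),C[1]+x*np.sin(A)+y*np.cos(A),z])
def w2r(p):
    d=np.array(p[:2])-C; return np.array([d[0]*np.cos(A)+d[1]*np.sin(A),-d[0]*np.sin(A)+d[1]*np.cos(A)])
def plan(pos,R=None,yaw=A+np.pi):
    s=state(); R0=Ro.from_euler('xyz',s['tool_rot'])
    if R is None: R=Ro.from_euler('xyz',[np.pi,0,yaw])
    t=R0.inv().apply(np.array(pos)-s['tcp_pos']); w=(R0.inv()*R).as_rotvec()/(2*np.pi)
    print("tr",np.round(t,4).tolist(),"ang",np.round(w,4).tolist())
def where():
    s=state(); print("t",round(s['time_s'],2),"tcp",np.round(s['tcp_pos'],4),"rail",np.round(w2r(s['tcp_pos']),4),"rot",np.round(s['tool_rot'],4),"F",np.round(s['wrist_force'],2),"w",round(s['gripper_width'],3))
E
python3 -c "
from h import *
plan(r2w(-.155,.0376,.15)); plan(r2w(-.155,.0376,.01)); print(r2w(-.155,.0376,.01))"
```

```text
tr [-0.2275, -0.2865, 0.0807] ang [-0.0004, -0.0001, -0.0814]
tr [-0.2275, -0.2862, 0.2207] ang [-0.0004, -0.0001, -0.0814]
[0.36590462 0.22197616 0.01      ]
```

Emit:
carry_out([
  {"translation": [-0.2275,-0.2865,0.08],"angular": [0,0,-0.0814],"grip": 0.12},
  {"translation": [-0.2275,-0.2865,0.08],"angular": [0,0,-0.0814],"grip": 0.12},
  {"translation": [-0.2275,-0.2865,0.08],"angular": [0,0,-0.0814],"grip": 0.12},
  {"translation": [-0.2275,-0.2865,0.08],"angular": [0,0,-0.0814],"grip": 0.12},
  {"translation": [-0.2275,-0.2865,0.08],"angular": [0,0,-0.0814],"grip": 0.12},
  {"translation": [-0.2275,-0.2865,0.08],"angular": [0,0,-0.0814],"grip": 0.12},
  {"translation": [-0.2275,-0.2865,0.08],"angular": [0,0,-0.0814],"grip": 0.12},
  {"translation": [-0.2275,-0.2865,0.08],"angular": [0,0,-0.0814],"grip": 0.12},
  {"translation": [-0.2275,-0.2865,0.08],"angular": [0,0,-0.0814],"grip": 0.12},
  {"translation": [-0.2275,-0.2865,0.08],"angular": [0,0,-0.0814],"grip": 0.12},
  {"translation": [-0.2275,-0.2865,0.08],"angular": [0,0,-0.0814],"grip": 0.12},
])

```text
time_s: 1.2
tcp_pos: [0.3658, 0.2236, 0.1511]
tool_rot: [-3.14, -0.0, -3.093]
wrist_force: [-0.4, -0.9, 0.2]
gripper_width: 0.117
```

```bash
python3 -c "
from h import *
where(); plan(r2w(-.155,.0376,.01))
im=grab_frame('side'); crop(im,120,30,180,190,4,'pics/s1.png');im=grab_frame('top'); crop(im,115,195,140,100,5,'pics/t1.png')"
```

```text
t 1.2 tcp [0.3658 0.2236 0.1511] rail [-0.155   0.0392] rot [-3.1404e+00 -3.0000e-04 -3.0928e+00] F [-0.42 -0.94  0.23] w 0.117
tr [-0.0, -0.0014, 0.1411] ang [-0.0002, -0.0001, 0.0003]
```

View pics/s1.png

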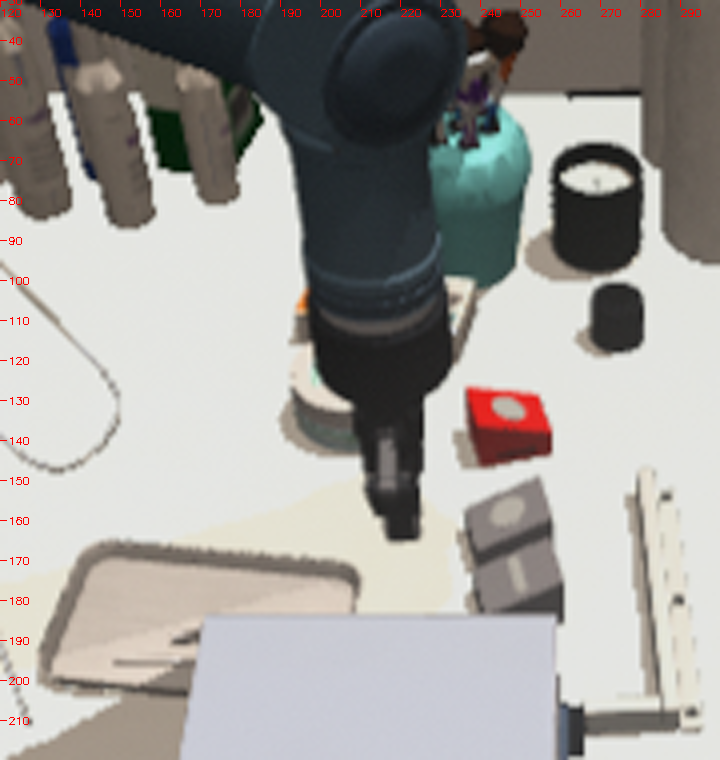

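View pics/t1.png

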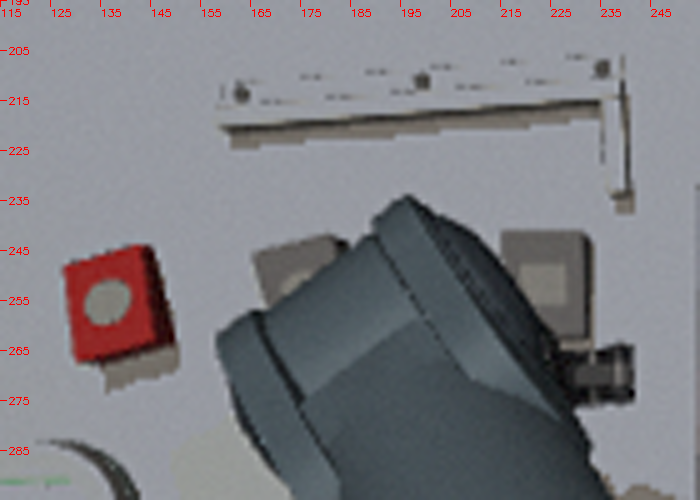

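```bash
python3 -c "
from h import *
print(ray('top',(190,293),.012),ray('top',(232,293),.012),ray('side',(208,177),.012),ray('top',(143,300),.03),tri((208,127),(127,300)))"
```

```text
[0.31374441 0.31717399 0.012     ] [0.31209918 0.20453675 0.012     ] [0.31515139 0.2995294  0.012     ] [0.29763861 0.43776888 0.03      ] [0.30046595 0.47943434 0.03369714]
```

Emit:
carry_out([
  {"translation": [0,0,0.05],"angular": [0,0,0],"grip": 0.12},
  {"translation": [0,0,0.1],"angular": [0,0,0],"grip": 0.12},
  {"translation": [0,0,0.13],"angular": [0,0,0],"grip": 0.12},
  {"translation": [0,0,0.141],"angular": [0,0,0],"grip": 0.12},
  {"translation": [-0.01,0,0.141],"angular": [0,0,0],"grip": 0.12},
  {"translation": [-0.02,0,0.141],"angular": [0,0,0],"grip": 0.12},
  {"translation": [-0.03,0,0.141],"angular": [0,0,0],"grip": 0.12},
  {"translation": [-0.04,0,0.141],"angular": [0,0,0],"grip": 0.12},
  {"translation": [-0.05,0,0.141],"angular": [0,0,0],"grip": 0.12},
  {"translation": [-0.06,0,0.141],"angular": [0,0,0],"grip": 0.12},
  {"translation": [-0.07,0,0.141],"angular": [0,0,0],"grip": 0.12},
  {"translation": [-0.075,0,0.141],"angular": [0,0,0],"grip": 0.12},
])

```text
time_s: 2.5
tcp_pos: [0.4426, 0.2275, 0.0103]
tool_rot: [-3.141, 0.002, -3.093]
wrist_force: [-2.4, -0.1, 2.3]
gripper_width: 0.117
```

```bash
python3 -c "
from h import *
where()
im=grab_frame('top'); crop(im,115,195,140,100,5,'pics/t2.png')"
```

```text
t 2.5 tcp [0.4426 0.2275 0.0103] rail [-0.0781  0.0395] rot [-3.1408e+00  1.7000e-03 -3.0926e+00] F [-2.42 -0.09  2.32] w 0.117
```

View pics/t2.png

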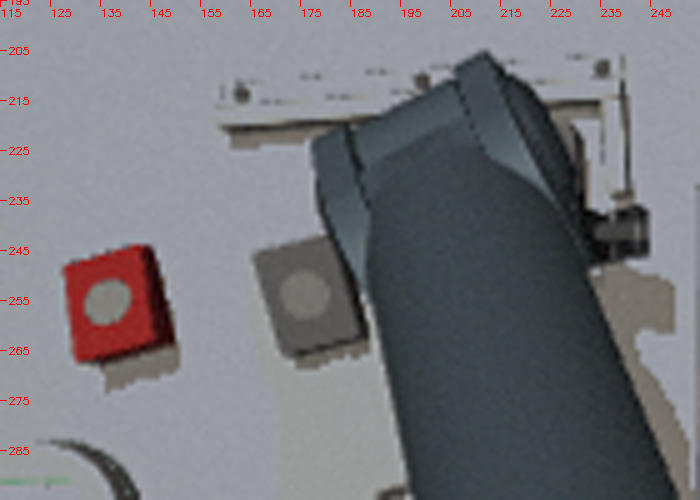

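Emit:
carry_out([
  {"translation": [-0.003,0,0],"angular": [0,0,0],"grip": 0.12},
  {"translation": [-0.006,0,0],"angular": [0,0,0],"grip": 0.12},
  {"translation": [-0.009,0,0],"angular": [0,0,0],"grip": 0.12},
  {"translation": [-0.011,0,0],"angular": [0,0,0],"grip": 0.12},
])

```text
time_s: 2.95
tcp_pos: [0.4544, 0.2279, 0.0103]
tool_rot: [-3.141, 0.003, -3.093]
wrist_force: [-0.4, 0.3, 0.2]
gripper_width: 0.121
```

```bash
python3 -c "
from h import *
where()"
```

```text
t 2.95 tcp [0.4544 0.2279 0.0103] rail [-0.0664  0.0394] rot [-3.1407e+00  2.6000e-03 -3.0929e+00] F [-0.45  0.27  0.23] w 0.121
```

Emit:
carry_out([
  {"translation": [-0.002,0,0],"angular": [0,0,0],"grip": 0.12},
  {"translation": [-0.003,0,0],"angular": [0,0,0],"grip": 0.12},
  {"translation": [-0.004,0,0],"angular": [0,0,0],"grip": 0.12},
])

```text
time_s: 3.25
tcp_pos: [0.4562, 0.2278, 0.01]
tool_rot: [-3.14, -0.002, -3.092]
wrist_force: [-7.0, -0.2, 5.3]
gripper_width: 0.12
```

Emit:
carry_out([
  {"translation": [-0.002,0,0],"angular": [0,0,0],"grip": 0.12},
  {"translation": [-0.003,0,0],"angular": [0,0,0],"grip": 0.12},
])

```text
time_s: 3.45
tcp_pos: [0.4562, 0.2278, 0.0098]
tool_rot: [-3.138, -0.008, -3.092]
wrist_force: [-7.1, -0.3, 5.7]
gripper_width: 0.124
```

```bash
python3 -c "
from h import *
where();plan(r2w(-.15,.0394,.012)); plan(r2w(-.15,.1045,.012));plan(r2w(-.08,.1045,.012))"
```

```text
t 3.45 tcp [0.4562 0.2278 0.0098] rail [-0.0646  0.0392] rot [-3.1384 -0.008  -3.0916] F [-7.1  -0.3   5.69] w 0.124
tr [0.0854, 0.0004, -0.0015] ang [-0.0005, -0.0013, 0.0005]
tr [0.0852, 0.0655, -0.0017] ang [-0.0005, -0.0013, 0.0005]
tr [0.0152, 0.0653, -0.0023] ang [-0.0005, -0.0013, 0.0005]
```

Emit:
carry_out([
  {"translation": [0.03,0,-0.002],"angular": [0,-0.0013,0],"grip": 0.12},
  {"translation": [0.07,0,-0.002],"angular": [0,-0.0013,0],"grip": 0.12},
  {"translation": [0.085,0,-0.002],"angular": [0,-0.0013,0],"grip": 0.12},
  {"translation": [0.085,0.035,-0.002],"angular": [0,-0.0013,0],"grip": 0.12},
  {"translation": [0.085,0.065,-0.002],"angular": [0,-0.0013,0],"grip": 0.12},
  {"translation": [0.085,0.065,-0.002],"angular": [0,-0.0013,0],"grip": 0.12},
  {"translation": [0.073,0.065,-0.002],"angular": [0,-0.0013,0],"grip": 0.12},
  {"translation": [0.063,0.065,-0.002],"angular": [0,-0.0013,0],"grip": 0.12},
  {"translation": [0.053,0.065,-0.002],"angular": [0,-0.0013,0],"grip": 0.12},
  {"translation": [0.043,0.065,-0.002],"angular": [0,-0.0013,0],"grip": 0.12},
  {"translation": [0.033,0.065,-0.002],"angular": [0,-0.0013,0],"grip": 0.12},
  {"translation": [0.023,0.065,-0.002],"angular": [0,-0.0013,0],"grip": 0.12},
])

```text
time_s: 4.65
tcp_pos: [0.4302, 0.2908, 0.0115]
tool_rot: [-3.137, -0.002, -3.093]
wrist_force: [-3.6, -0.2, 3.3]
gripper_width: 0.123
```

```bash
python3 -c "
from h import *
where(); plan(r2w(-.0665,.1045,.012))
im=grab_frame('top'); crop(im,115,195,140,100,5,'pics/t3.png')
im=grab_frame('side'); crop(im,185,115,125,105,5,'pics/s3.png')"
```

```text
t 4.65 tcp [0.4302 0.2908 0.0115] rail [-0.0875  0.1033] rot [-3.1374e+00 -1.5000e-03 -3.0925e+00] F [-3.57 -0.21  3.35] w 0.123
tr [-0.021, 0.0011, -0.0005] ang [-0.0007, -0.0002, 0.0003]
```

View pics/t3.png

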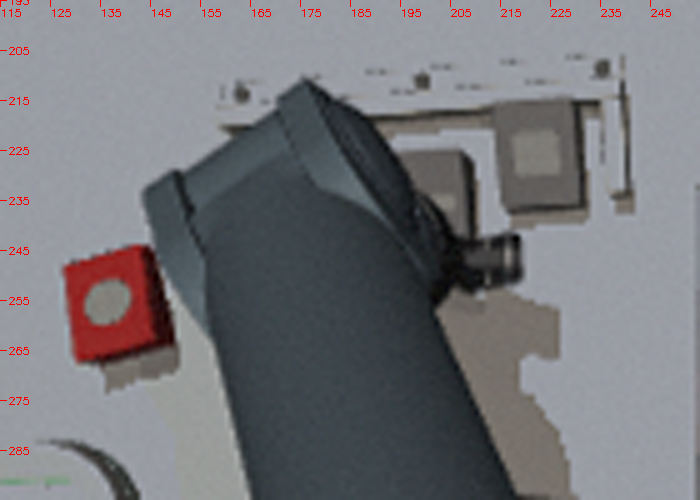

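View pics/s3.png

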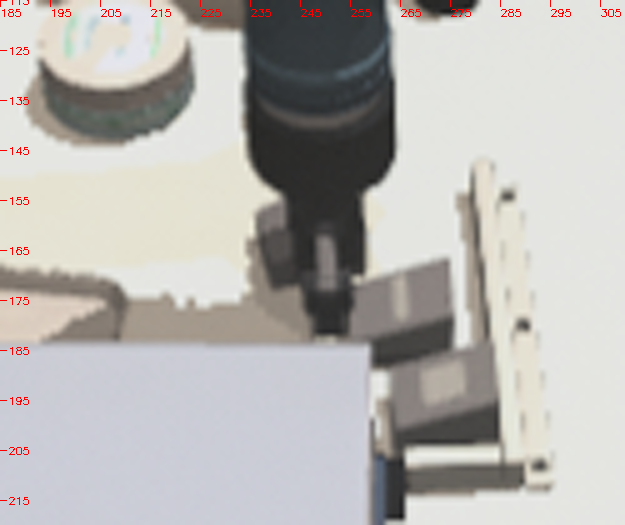

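Emit:
carry_out([
  {"translation": [-0.007,0,-0.001],"angular": [0,0,0],"grip": 0.12},
  {"translation": [-0.013,0,-0.001],"angular": [0,0,0],"grip": 0.12},
  {"translation": [-0.018,0,-0.001],"angular": [0,0,0],"grip": 0.12},
  {"translation": [-0.021,0,-0.001],"angular": [0,0,0],"grip": 0.12},
  {"translation": [-0.024,0,-0.001],"angular": [0,0,0],"grip": 0.12},
  {"translation": [-0.026,0,-0.001],"angular": [0,0,0],"grip": 0.12},
])

```text
time_s: 5.35
tcp_pos: [0.4525, 0.2915, 0.0123]
tool_rot: [-3.135, -0.01, -3.092]
wrist_force: [-14.4, -3.5, 11.8]
gripper_width: 0.121
```

```bash
python3 -c "
from h import *
where(); plan(r2w(-.155,.1045,.012)); plan(r2w(-.155,.164,.012))"
```

```text
t 5.35 tcp [0.4525 0.2915 0.0123] rail [-0.0652  0.103 ] rot [-3.1348 -0.0095 -3.0922] F [-14.37  -3.49  11.83] w 0.121
tr [0.0898, 0.0017, 0.0011] ang [-0.0011, -0.0015, 0.0004]
tr [0.0897, 0.0612, 0.0007] ang [-0.0011, -0.0015, 0.0004]
```

Emit:
carry_out([
  {"translation": [0.03,0,0],"angular": [0,-0.0015,0],"grip": 0.12},
  {"translation": [0.07,0,0],"angular": [-0.001,-0.0015,0],"grip": 0.12},
  {"translation": [0.09,0,0],"angular": [-0.001,-0.0015,0],"grip": 0.12},
  {"translation": [0.09,0.035,0],"angular": [-0.001,-0.0015,0],"grip": 0.12},
  {"translation": [0.09,0.061,0],"angular": [-0.001,-0.0015,0],"grip": 0.12},
  {"translation": [0.09,0.061,0],"angular": [-0.001,-0.0015,0],"grip": 0.12},
  {"translation": [0.078,0.061,0],"angular": [-0.001,-0.0015,0],"grip": 0.12},
  {"translation": [0.067,0.061,0],"angular": [-0.001,-0.0015,0],"grip": 0.12},
  {"translation": [0.056,0.061,0],"angular": [-0.001,-0.0015,0],"grip": 0.12},
  {"translation": [0.045,0.061,0],"angular": [-0.001,-0.0015,0],"grip": 0.12},
  {"translation": [0.034,0.061,0],"angular": [-0.001,-0.0015,0],"grip": 0.12},
  {"translation": [0.024,0.061,0],"angular": [-0.001,-0.0015,0],"grip": 0.12},
])

```text
time_s: 6.55
tcp_pos: [0.4261, 0.3505, 0.0119]
tool_rot: [-3.14, -0.001, -3.093]
wrist_force: [-4.2, -0.2, 3.7]
gripper_width: 0.12
```

Emit:
carry_out([
  {"translation": [-0.007,0,0],"angular": [0,0,0],"grip": 0.12},
  {"translation": [-0.013,0,0],"angular": [0,0,0],"grip": 0.12},
  {"translation": [-0.018,0,0],"angular": [0,0,0],"grip": 0.12},
  {"translation": [-0.02,0,0],"angular": [0,0,0],"grip": 0.12},
])

```text
time_s: 6.95
tcp_pos: [0.447, 0.3512, 0.0118]
tool_rot: [-3.14, -0.001, -3.094]
wrist_force: [-3.7, 0.1, 3.0]
gripper_width: 0.118
```

```bash
python3 -c "
from h import *
where()"
```

```text
t 6.95 tcp [0.447  0.3512 0.0118] rail [-0.0679  0.1629] rot [-3.1402e+00 -5.0000e-04 -3.0936e+00] F [-3.69  0.1   2.99] w 0.118
```

Emit:
carry_out([
  {"translation": [-0.002,0,0],"angular": [0,0,0],"grip": 0.12},
  {"translation": [-0.004,0,0],"angular": [0,0,0],"grip": 0.12},
  {"translation": [-0.006,0,0],"angular": [0,0,0],"grip": 0.12},
])

```text
time_s: 7.25
tcp_pos: [0.4489, 0.3513, 0.0114]
tool_rot: [-3.138, -0.008, -3.092]
wrist_force: [-11.3, -1.1, 8.8]
gripper_width: 0.121
```

```bash
python3 -c "
from h import *
where(); plan(r2w(-.12,.164,.012)); plan(r2w(-.12,.215,.012)); plan(r2w(-.028,.215,.012))"
```

```text
t 7.25 tcp [0.4489 0.3513 0.0114] rail [-0.0661  0.1629] rot [-3.1379 -0.0083 -3.0922] F [-11.34  -1.09   8.82] w 0.121
tr [0.0539, 0.0012, -0.0002] ang [-0.0006, -0.0013, 0.0004]
tr [0.0538, 0.0522, -0.0004] ang [-0.0006, -0.0013, 0.0004]
tr [-0.0382, 0.052, -0.0011] ang [-0.0006, -0.0013, 0.0004]
```

Emit:
carry_out([
  {"translation": [0.02,0,0],"angular": [0,-0.0013,0],"grip": 0.0},
  {"translation": [0.02,0,-0.05],"angular": [0,-0.0013,0],"grip": 0.0},
  {"translation": [0.01,0.02,-0.08],"angular": [0,-0.0013,0],"grip": 0.0},
  {"translation": [-0.02,0.055,-0.08],"angular": [0,-0.0013,0],"grip": 0.0},
  {"translation": [-0.038,0.06,-0.08],"angular": [0,-0.0013,0],"grip": 0.0},
  {"translation": [-0.038,0.06,-0.08],"angular": [0,-0.0013,0],"grip": 0.0},
])

```text
time_s: 7.85
tcp_pos: [0.489, 0.415, 0.0921]
tool_rot: [-3.141, 0.007, -3.093]
wrist_force: [0.3, -1.0, -0.3]
gripper_width: -0.001
```

```bash
python3 -c "
from h import *
where(); plan(r2w(-.028,.22,.012)); plan(r2w(-.028,.19,.012))
im=grab_frame('top'); cv2.imwrite('pics/t4f.png',im[:,:,::-1]);crop(im,115,195,140,100,5,'pics/t4.png')
im=grab_frame('side');cv2.imwrite('pics/s4f.png',im[:,:,::-1]); crop(im,185,90,125,125,5,'pics/s4.png')"
```

```text
t 7.85 tcp [0.489  0.415  0.0921] rail [-0.023   0.2247] rot [-3.1405  0.0068 -3.0929] F [ 0.28 -1.03 -0.34] w -0.001
tr [0.0056, -0.0046, 0.08] ang [-0.0002, 0.0011, 0.0003]
tr [0.0056, -0.0346, 0.0801] ang [-0.0002, 0.0011, 0.0003]
```

View pics/t4.png

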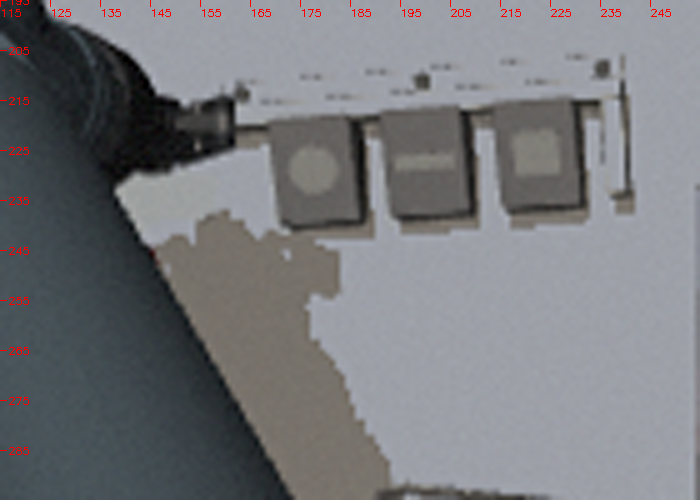

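View pics/s4.png

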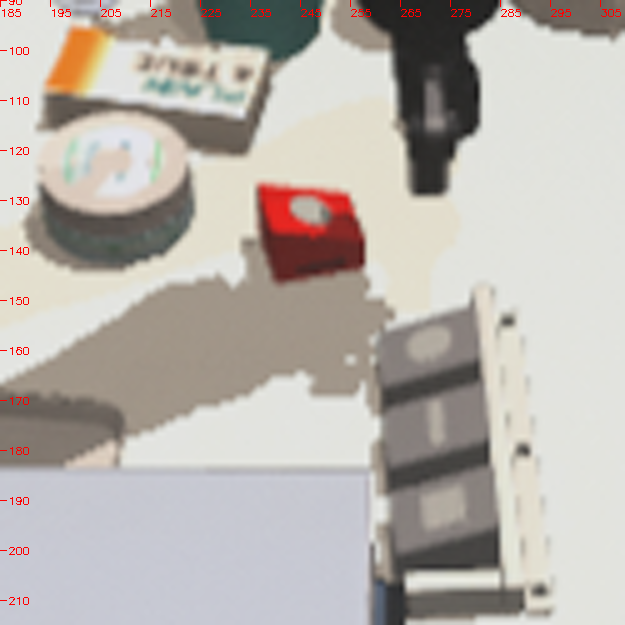

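Emit:
carry_out([
  {"translation": [0.006,0,0.04],"angular": [0,0.0011,0],"grip": 0.0},
  {"translation": [0.006,0,0.07],"angular": [0,0.0011,0],"grip": 0.0},
  {"translation": [0.006,0,0.08],"angular": [0,0.0011,0],"grip": 0.0},
  {"translation": [0.006,0,0.08],"angular": [0,0.0011,0],"grip": 0.0},
  {"translation": [0.006,-0.01,0.08],"angular": [0,0.0011,0],"grip": 0.0},
  {"translation": [0.006,-0.02,0.08],"angular": [0,0.0011,0],"grip": 0.0},
  {"translation": [0.006,-0.027,0.08],"angular": [0,0.0011,0],"grip": 0.0},
  {"translation": [0.006,-0.034,0.08],"angular": [0,0.0011,0],"grip": 0.0},
  {"translation": [0.006,-0.041,0.08],"angular": [0,0.0011,0],"grip": 0.0},
  {"translation": [0.006,-0.048,0.08],"angular": [0,0.0011,0],"grip": 0.0},
  {"translation": [0.006,-0.055,0.08],"angular": [0,0.0011,0],"grip": 0.0},
  {"translation": [0.006,-0.06,0.08],"angular": [0,0.0011,0],"grip": 0.0},
])

```text
time_s: 9.15
tcp_pos: [0.4831, 0.3547, 0.0122]
tool_rot: [3.141, -0.003, -3.092]
wrist_force: [-0.8, 6.5, 2.8]
gripper_width: 0.001
```

```bash
python3 -c "
from h import *
where()
im=grab_frame('top'); crop(im,115,195,140,100,5,'pics/t5.png')
im=grab_frame('side'); crop(im,185,90,125,125,5,'pics/s5.png')"
```

```text
t 9.15 tcp [0.4831 0.3547 0.0122] rail [-0.0317  0.1647] rot [ 3.1413 -0.0032 -3.0922] F [-0.77  6.5   2.82] w 0.001
```

View pics/t5.png

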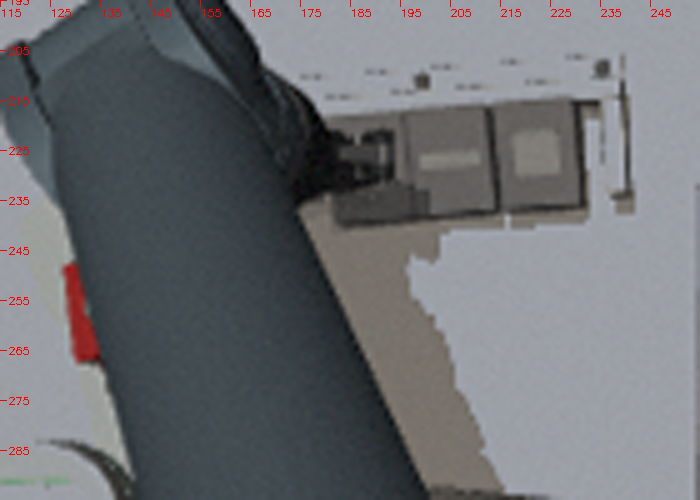

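View pics/s5.png

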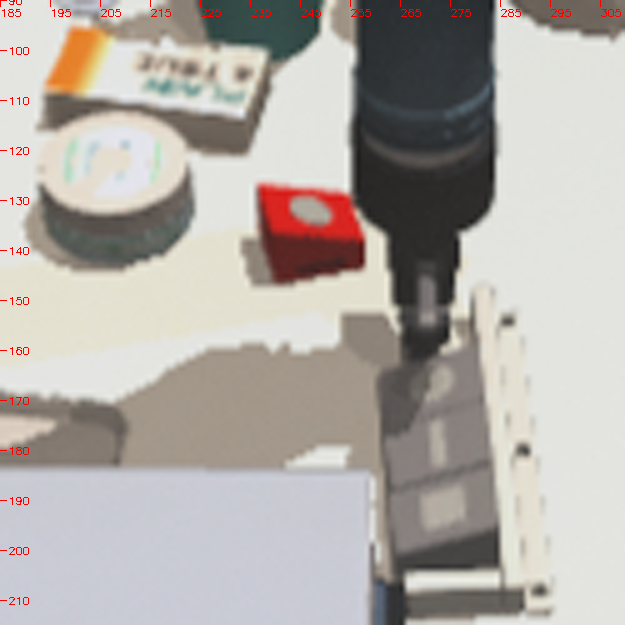

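Emit:
carry_out([
  {"translation": [-0.001,-0.005,0],"angular": [0,0,0],"grip": 0.0},
  {"translation": [-0.001,-0.009,0],"angular": [0,0,0],"grip": 0.0},
  {"translation": [-0.001,-0.013,0],"angular": [0,0,0],"grip": 0.0},
])

```text
time_s: 9.55
tcp_pos: [0.4846, 0.3414, 0.0121]
tool_rot: [3.142, -0.004, -3.092]
wrist_force: [-0.3, 4.9, 1.3]
gripper_width: 0.001
```

Emit:
carry_out([
  {"translation": [0,-0.004,0],"angular": [0,0,0],"grip": 0.0},
  {"translation": [0,-0.007,0],"angular": [0,0,0],"grip": 0.0},
])

```text
time_s: 9.75
tcp_pos: [0.4846, 0.3389, 0.0125]
tool_rot: [3.135, -0.002, -3.091]
wrist_force: [-0.7, 13.1, -1.5]
gripper_width: -0.0
```

Emit:
carry_out([
  {"translation": [0,-0.004,0],"angular": [0,0,0],"grip": 0.0},
  {"translation": [0,0.03,0],"angular": [0,0,0],"grip": 0.0},
  {"translation": [0,0.04,-0.04],"angular": [0,0,0],"grip": 0.0},
  {"translation": [0.02,0.08,-0.07],"angular": [0,0,0],"grip": 0.0},
  {"translation": [0.02,0.1,-0.08],"angular": [0,0,0],"grip": 0.0},
  {"translation": [0.02,0.1,-0.08],"angular": [0,0,0],"grip": 0.0},
])

```text
time_s: 10.35
tcp_pos: [0.4587, 0.4408, 0.0949]
tool_rot: [3.132, 0.0, -3.086]
wrist_force: [-0.1, 0.2, -0.4]
gripper_width: 0.003
```

```bash
python3 -c "
from h import *
where()
im=grab_frame('top'); cv2.imwrite('pics/t6f.png',im[:,:,::-1]);crop(im,155,195,100,60,8,'pics/t6.png')
im=grab_frame('side'); cv2.imwrite('pics/s6f.png',im[:,:,::-1]);crop(im,240,140,70,75,8,'pics/s6.png')"
```

```text
t 10.35 tcp [0.4587 0.4408 0.0949] rail [-0.052   0.2519] rot [ 3.1323  0.     -3.0857] F [-0.11  0.19 -0.44] w 0.003
```

View pics/t6.png

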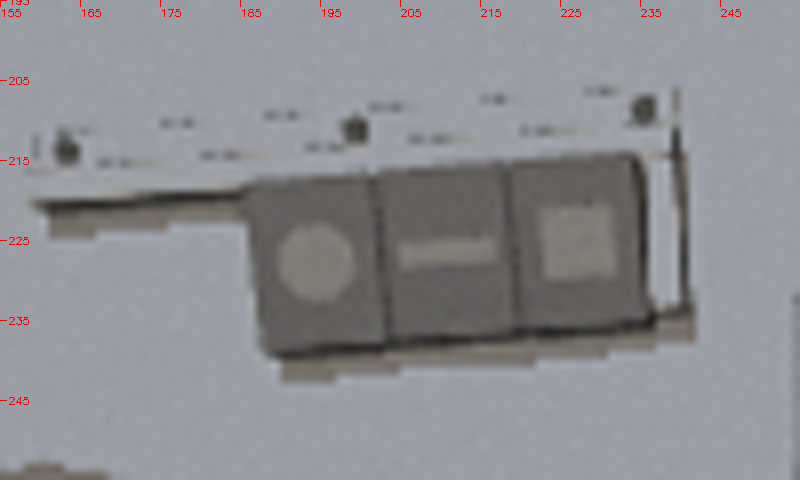

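View pics/s6.png

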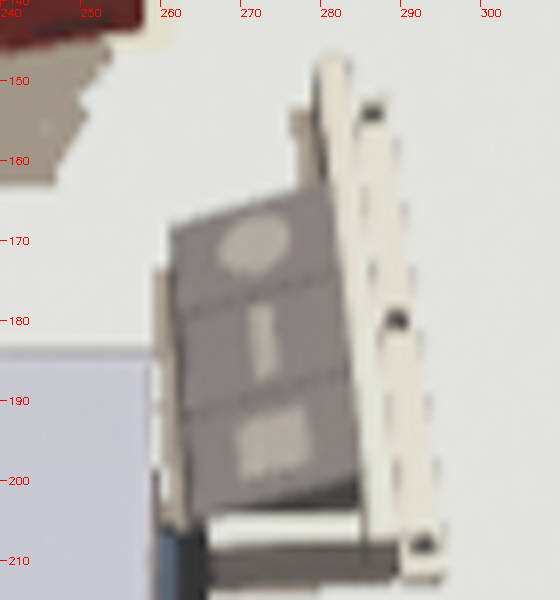

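```bash
cat >> h.py <<'E'
def rowfit(im,p0,n="top",S=6,thr=103,x0=170,y0=200,w=75,h=50):
    big=cv2.resize(im[y0:y0+h,x0:x0+w].astype(np.uint8),None,fx=S,fy=S,interpolation=cv2.INTER_CUBIC).astype(int)
    return big
E
python3 - <<'E'
from h import *
t=load("pics/top6f.png") if 0 else load("pics/t6f.png"); s=load("pics/s6f.png")
# disc/inlay centroids: threshold within top faces
def cen(im,x0,y0,x1,y1,lo):
    g=im[y0:y1,x0:x1].astype(float).mean(2); w=np.clip(g-lo,0,None); w[w<8]=0
    yy,xx=np.mgrid[y0:y1,x0:x1]; return np.array([(xx*w).sum()/w.sum(),(yy*w).sum()/w.sum()])
ct=[cen(t,189,222,200,235,95),cen(t,203,222,218,232,95),cen(t,221,219,233,232,95)]
cs=[cen(s,266,165,278,177,145),cen(s,269,177,276,189,145),cen(s,268,189,280,201,145)]
for a,b in zip(cs,ct):
    print(np.round(a,2),np.round(b,2),"tri",tri(a,b).round(4),"top",ray("top",b,.0342).round(4),"side",ray("side",a,.0342).round(4))
E
```

```text
[270.36 168.57] [194.1 227.3] tri [0.4872 0.3023 0.0434] top [0.488  0.3039 0.0342] side [0.4877 0.311  0.0342]
[272.52 182.  ] [210.43 225.96] tri [0.492  0.2599 0.0361] top [0.4909 0.26   0.0342] side [0.4933 0.262  0.0342]
[273.7  194.86] [226.79 224.76] tri [0.4946 0.2161 0.0352] top [0.4934 0.2159 0.0342] side [0.496  0.2173 0.0342]
```

```bash
sed -i 's/^C=np.array.*/C=np.array([.5230,.1965]); A=.060/' h.py; python3 -c "
from h import *
where(); plan(r2w(-.095,.110,.07)); plan(r2w(-.095,.11,.012)); 
print(ray('side',(271.4,170.1),.0342),tri((271.4,170.1),(194.1,227.3)))"
```

```text
t 10.45 tcp [0.4597 0.4344 0.092 ] rail [-0.049   0.2413] rot [ 3.1394e+00 -2.9000e-03 -3.0913e+00] F [ 0.37 -1.38 -0.03] w -0.001
tr [0.0447, -0.1318, 0.0218] ang [0.0004, -0.0005, -0.0015]
tr [0.0445, -0.1319, 0.0798] ang [0.0004, -0.0005, -0.0015]
[0.49055452 0.3053128  0.0342    ] [0.48922535 0.30398443 0.03520252]
```

Emit:
carry_out([
  {"translation": [0.045,-0.04,0.01],"angular": [0,0,-0.0015],"grip": 0.12},
  {"translation": [0.045,-0.09,0.01],"angular": [0,0,-0.0015],"grip": 0.12},
  {"translation": [0.045,-0.132,0.02],"angular": [0,0,-0.0015],"grip": 0.12},
  {"translation": [0.045,-0.132,0.06],"angular": [0,0,-0.0015],"grip": 0.12},
  {"translation": [0.045,-0.132,0.08],"angular": [0,0,-0.0015],"grip": 0.12},
  {"translation": [0.035,-0.132,0.08],"angular": [0,0,-0.0015],"grip": 0.12},
  {"translation": [0.025,-0.132,0.08],"angular": [0,0,-0.0015],"grip": 0.12},
  {"translation": [0.019,-0.132,0.08],"angular": [0,0,-0.0015],"grip": 0.12},
  {"translation": [0.015,-0.132,0.08],"angular": [0,0,-0.0015],"grip": 0.12},
  {"translation": [0.012,-0.132,0.08],"angular": [0,0,-0.0015],"grip": 0.12},
])

```text
time_s: 11.45
tcp_pos: [0.4519, 0.302, 0.0122]
tool_rot: [3.141, -0.009, -3.082]
wrist_force: [-8.8, -1.3, 6.1]
gripper_width: 0.122
```

```bash
python3 -c "
from h import *
where(); plan(r2w(-.08,.066,.012))"
```

```text
t 11.45 tcp [0.4519 0.302  0.0122] rail [-0.0647  0.1096] rot [ 3.1407 -0.0085 -3.0815] F [-8.84 -1.33  6.13] w 0.122
tr [0.0153, -0.0436, 0.0003] ang [0.0001, -0.0014, 0.0]
```

Emit:
carry_out([
  {"translation": [0.015,0,0],"angular": [0,-0.0014,0],"grip": 0.12},
  {"translation": [0.015,-0.03,0],"angular": [0,-0.0014,0],"grip": 0.12},
  {"translation": [0.015,-0.044,0],"angular": [0,-0.0014,0],"grip": 0.12},
  {"translation": [0.008,-0.044,0],"angular": [0,-0.0014,0],"grip": 0.12},
  {"translation": [0.003,-0.044,0],"angular": [0,-0.0014,0],"grip": 0.12},
  {"translation": [-0.001,-0.044,0],"angular": [0,-0.0014,0],"grip": 0.12},
  {"translation": [-0.003,-0.044,0],"angular": [0,-0.0014,0],"grip": 0.12},
])

```text
time_s: 12.15
tcp_pos: [0.4545, 0.259, 0.0117]
tool_rot: [-3.141, -0.007, -3.08]
wrist_force: [-7.9, -1.7, 7.0]
gripper_width: 0.121
```

```bash
python3 -c "
from h import *
where(); plan(r2w(-.08,.024,.012))"
```

```text
t 12.15 tcp [0.4545 0.259  0.0117] rail [-0.0647  0.0665] rot [-3.1412 -0.0072 -3.0801] F [-7.94 -1.7   6.97] w 0.121
tr [0.0154, -0.0425, -0.0002] ang [-0.0001, -0.0011, 0.0002]
```

Emit:
carry_out([
  {"translation": [0.015,0,0],"angular": [0,-0.0014,0],"grip": 0.12},
  {"translation": [0.015,-0.03,0],"angular": [0,-0.0014,0],"grip": 0.12},
  {"translation": [0.015,-0.042,0],"angular": [0,-0.0014,0],"grip": 0.12},
  {"translation": [0.008,-0.042,0],"angular": [0,-0.0014,0],"grip": 0.12},
  {"translation": [0.003,-0.042,0],"angular": [0,-0.0014,0],"grip": 0.12},
  {"translation": [-0.001,-0.042,0],"angular": [0,-0.0014,0],"grip": 0.12},
  {"translation": [-0.003,-0.042,0],"angular": [0,-0.0014,0],"grip": 0.12},
])

```text
time_s: 12.85
tcp_pos: [0.4569, 0.2181, 0.0111]
tool_rot: [-3.14, -0.006, -3.079]
wrist_force: [-8.7, -1.2, 6.5]
gripper_width: 0.117
```

```bash
python3 -c "
from h import *
where(); plan(r2w(-.09,.024,.012));plan(r2w(-.028,.17,.10)); plan(r2w(-.028,.17,.012)); plan(r2w(-.028,.15,.012))"
```

```text
t 12.85 tcp [0.4569 0.2181 0.0111] rail [-0.0647  0.0255] rot [-3.14   -0.0063 -3.0789] F [-8.66 -1.23  6.52] w 0.117
tr [0.0253, -0.0014, -0.0007] ang [-0.0003, -0.001, 0.0004]
tr [-0.0365, 0.1443, -0.0894] ang [-0.0003, -0.001, 0.0004]
tr [-0.0371, 0.1444, -0.0014] ang [-0.0003, -0.001, 0.0004]
tr [-0.037, 0.1244, -0.0013] ang [-0.0003, -0.001, 0.0004]
```

Emit:
carry_out([
  {"translation": [0.02,0,0],"angular": [0,-0.001,0],"grip": 0.0},
  {"translation": [0.02,0.01,-0.05],"angular": [0,-0.001,0],"grip": 0.0},
  {"translation": [0.0,0.05,-0.08],"angular": [0,-0.001,0],"grip": 0.0},
  {"translation": [-0.02,0.1,-0.08],"angular": [0,-0.001,0],"grip": 0.0},
  {"translation": [-0.036,0.145,-0.08],"angular": [0,-0.001,0],"grip": 0.0},
  {"translation": [-0.036,0.147,-0.06],"angular": [0,-0.001,0],"grip": 0.0},
  {"translation": [-0.036,0.147,-0.02],"angular": [0,-0.001,0],"grip": 0.0},
  {"translation": [-0.036,0.147,-0.001],"angular": [0,-0.001,0],"grip": 0.0},
  {"translation": [-0.036,0.135,-0.001],"angular": [0,-0.001,0],"grip": 0.0},
  {"translation": [-0.036,0.125,-0.001],"angular": [0,-0.001,0],"grip": 0.0},
  {"translation": [-0.036,0.12,-0.001],"angular": [0,-0.001,0],"grip": 0.0},
  {"translation": [-0.036,0.116,-0.001],"angular": [0,-0.001,0],"grip": 0.0},
])

```text
time_s: 14.05
tcp_pos: [0.4869, 0.3391, 0.0138]
tool_rot: [3.137, 0.004, -3.08]
wrist_force: [-0.6, 8.3, -2.5]
gripper_width: -0.003
```

```bash
python3 -c "
from h import *
where();"
```

```text
t 14.05 tcp [0.4869 0.3391 0.0138] rail [-0.0275  0.1445] rot [ 3.1366  0.0042 -3.0796] F [-0.58  8.26 -2.45] w -0.003
```

Run:
```python
from h import *
t=load("pics/top0.png"); s=load("pics/side0.png")
x,y=.5278,-.2525
P=[cyl(x,y,.0,.038),cyl(x,y,.095,.024),cyl(x,y,.1,.019),cyl(x,y,.178,.013),cyl(x,y,.185,.011),cyl(x,y,.1,.013)]
over(t,"top",P,370,180,60,70,8,"pics/t0p.png"); over(s,"side",P,260,330,60,75,8,"pics/s0p.png")
a=cv2.imread("pics/t0p.png");b=cv2.imread("pics/s0p.png");h=max(a.shape[0],b.shape[0])
c=np.zeros((h,a.shape[1]+b.shape[1],3),np.uint8);c[:a.shape[0],:a.shape[1]]=a;c[:b.shape[0],a.shape[1]:]=b;cv2.imwrite("pics/p0.png",cv2.resize(c,None,fx=.82,fy=.82))
where(); plan([.4869,.3691,.25],yaw=A+np.pi)
```

```text
t 14.05 tcp [0.4869 0.3391 0.0138] rail [-0.0275  0.1445] rot [ 3.1366  0.0042 -3.0796] F [-0.58  8.26 -2.45] w -0.003
tr [-0.0028, 0.0311, -0.236] ang [0.0008, 0.0007, 0.0003]
```

View pics/p0.png

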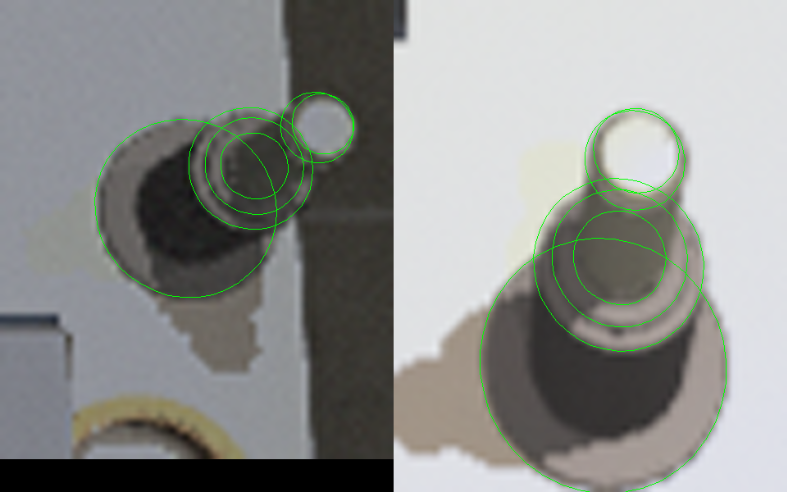

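Emit:
carry_out([
  {"translation": [0,0.02,0],"angular": [0,0,0],"grip": 0.0},
  {"translation": [0,0.03,-0.04],"angular": [0,0,0],"grip": 0.0},
  {"translation": [0,0.03,-0.09],"angular": [0,0,0],"grip": 0.0},
  {"translation": [0,0.03,-0.14],"angular": [0,0,0],"grip": 0.3},
  {"translation": [0,0.03,-0.19],"angular": [0,0,0],"grip": 0.6},
  {"translation": [0,0.03,-0.24],"angular": [0,0,0],"grip": 0.9},
  {"translation": [0,0.03,-0.28],"angular": [0,0,0],"grip": 0.9},
])

```text
time_s: 14.75
tcp_pos: [0.4848, 0.3689, 0.2995]
tool_rot: [3.133, 0.009, -3.079]
wrist_force: [0.5, -0.0, -0.6]
gripper_width: 0.679
```

```bash
python3 -c "
from h import *
where(); print(state()['joints']); plan([.5278,-.2525,.30],yaw=2.17)
im=grab_frame('top'); cv2.imwrite('pics/t7f.png',im[:,:,::-1]); im=grab_frame('side'); cv2.imwrite('pics/s7f.png',im[:,:,::-1])"
```

```text
t 14.75 tcp [0.4848 0.3689 0.2995] rail [-0.0278  0.1744] rot [ 3.133   0.0092 -3.0792] F [ 0.52 -0.01 -0.63] w 0.679
[-0.84426296  0.24726374  0.15115285  1.63659549 -0.04039544  1.24812545
  0.94791964]
tr [-0.0042, -0.6229, -0.0058] ang [0.002, 0.0006, 0.1646]
```

View pics/s7f.png

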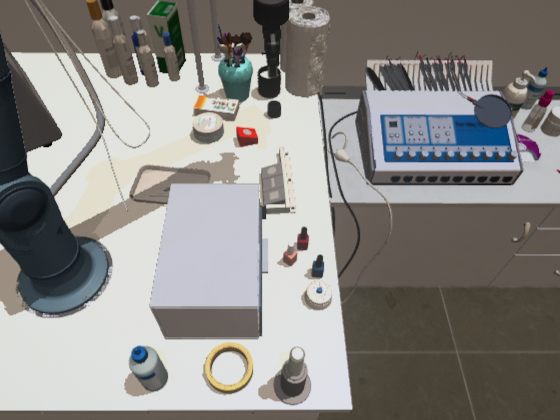

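Emit:
carry_out([
  {"translation": [-0.004,-0.3,-0.006],"angular": [0.002,0.0006,0.08],"grip": 0.8},
  {"translation": [-0.004,-0.3,-0.006],"angular": [0.002,0.0006,0.08],"grip": 0.8},
  {"translation": [-0.004,-0.3,-0.006],"angular": [0.002,0.0006,0.08],"grip": 0.8},
  {"translation": [-0.004,-0.623,-0.006],"angular": [0.002,0.0006,0.165],"grip": 0.8},
  {"translation": [-0.004,-0.623,-0.006],"angular": [0.002,0.0006,0.165],"grip": 0.8},
  {"translation": [-0.004,-0.623,-0.006],"angular": [0.002,0.0006,0.165],"grip": 0.8},
  {"translation": [-0.004,-0.623,-0.006],"angular": [0.002,0.0006,0.165],"grip": 0.8},
  {"translation": [-0.004,-0.623,-0.006],"angular": [0.002,0.0006,0.165],"grip": 0.8},
  {"translation": [-0.004,-0.623,-0.006],"angular": [0.002,0.0006,0.165],"grip": 0.8},
  {"translation": [-0.004,-0.623,-0.006],"angular": [0.002,0.0006,0.165],"grip": 0.8},
  {"translation": [-0.004,-0.623,-0.006],"angular": [0.002,0.0006,0.165],"grip": 0.8},
  {"translation": [-0.004,-0.623,-0.006],"angular": [0.002,0.0006,0.165],"grip": 0.8},
])

```text
time_s: 16.05
tcp_pos: [0.5295, -0.2319, 0.3012]
tool_rot: [3.129, -0.001, 2.168]
wrist_force: [1.3, -0.4, 0.3]
gripper_width: 0.803
```

Emit:
carry_out([
  {"translation": [0,-0.01,0],"angular": [0,0,0],"grip": 0.8},
  {"translation": [0,-0.01,0],"angular": [0,0,0],"grip": 0.8},
])

```text
time_s: 16.25
tcp_pos: [0.5197, -0.2404, 0.3014]
tool_rot: [3.13, -0.0, 2.162]
wrist_force: [0.5, -0.5, -0.2]
gripper_width: 0.802
```

```bash
python3 -c "
from h import *
where(); print(state()['joints']); plan([.5278,-.2525,.215],yaw=2.17); plan([.5278,-.2525,.122],yaw=2.17)"
```

```text
t 16.25 tcp [ 0.5197 -0.2404  0.3014] rail [-0.0295 -0.4359] rot [ 3.1296e+00 -1.0000e-04  2.1622e+00] F [ 0.53 -0.5  -0.17] w 0.802
[-0.23028379  0.2023822   0.68830434  1.73648002 -0.14616333  1.24516839
  1.08562974]
tr [-0.0146, -0.0011, 0.0864] ang [0.0019, -0.0, -0.0012]
tr [-0.0146, -0.0022, 0.1794] ang [0.0019, -0.0, -0.0012]
```

Emit:
carry_out([
  {"translation": [-0.0146,-0.001,0.03],"angular": [0.002,0,-0.0012],"grip": 0.8},
  {"translation": [-0.0146,-0.001,0.07],"angular": [0.002,0,-0.0012],"grip": 0.8},
  {"translation": [-0.0146,-0.001,0.075],"angular": [0.002,0,-0.0012],"grip": 0.8},
  {"translation": [-0.0146,-0.001,0.075],"angular": [0.002,0,-0.0012],"grip": 0.8},
])

```text
time_s: 16.65
tcp_pos: [0.5276, -0.2494, 0.2252]
tool_rot: [-3.14, -0.004, 2.173]
wrist_force: [0.6, -0.1, 0.3]
gripper_width: 0.8
```

```bash
python3 -c "
from h import *
where(); plan([.5278,-.2525,.122],yaw=2.17)
im=grab_frame('top'); crop(im,340,150,100,120,5,'pics/t8.png'); im=grab_frame('side'); crop(im,220,260,120,140,5,'pics/s8.png')"
```

```text
t 16.65 tcp [ 0.5276 -0.2494  0.2252] rail [-0.0221 -0.4454] rot [-3.1397 -0.0036  2.1735] F [ 0.61 -0.11  0.27] w 0.8
tr [-0.003, -0.0015, 0.1032] ang [-0.0003, -0.0006, 0.0006]
```

View pics/s8.png

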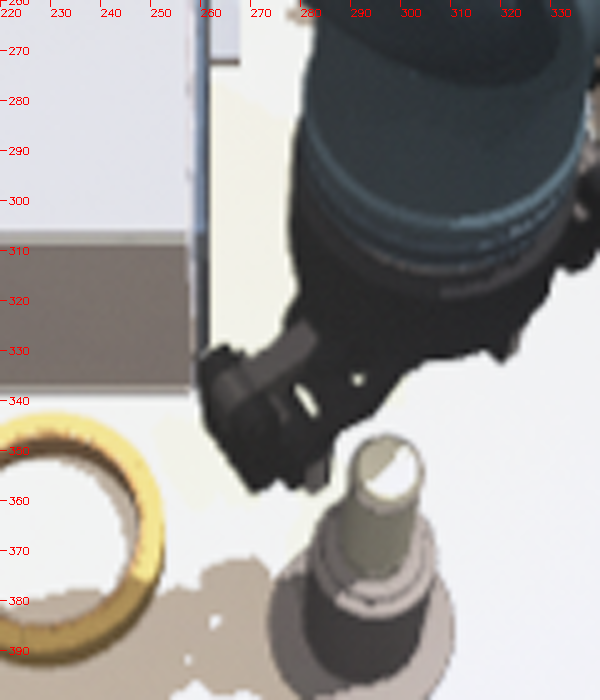

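View pics/t8.png

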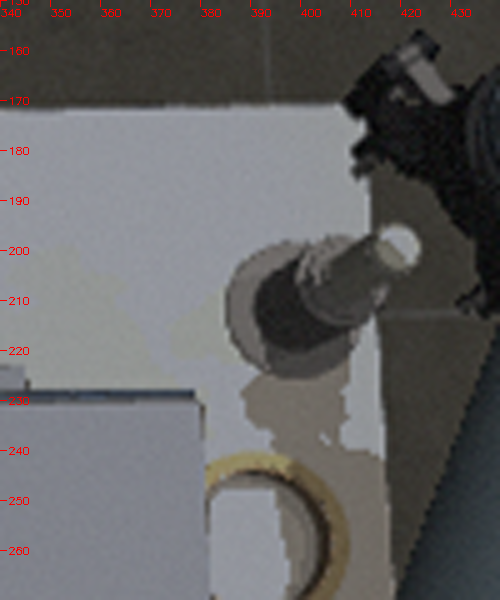

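Emit:
carry_out([
  {"translation": [-0.003,-0.0015,0.01],"angular": [0,-0.0006,0.0006],"grip": 0.8},
  {"translation": [-0.003,-0.0015,0.02],"angular": [0,-0.0006,0.0006],"grip": 0.8},
  {"translation": [-0.003,-0.0015,0.035],"angular": [0,-0.0006,0.0006],"grip": 0.8},
  {"translation": [-0.003,-0.0015,0.055],"angular": [0,-0.0006,0.0006],"grip": 0.8},
  {"translation": [-0.003,-0.0015,0.075],"angular": [0,-0.0006,0.0006],"grip": 0.8},
  {"translation": [-0.003,-0.0015,0.09],"angular": [0,-0.0006,0.0006],"grip": 0.8},
  {"translation": [-0.003,-0.0015,0.103],"angular": [0,-0.0006,0.0006],"grip": 0.8},
  {"translation": [-0.003,-0.0015,0.103],"angular": [0,-0.0006,0.0006],"grip": 0.8},
])

```text
time_s: 17.55
tcp_pos: [0.5283, -0.254, 0.1226]
tool_rot: [-3.14, 0.002, 2.168]
wrist_force: [-1.1, -0.4, 0.3]
gripper_width: 0.799
```

```bash
python3 -c "
from h import *
where(); plan([.5278,-.2525,.122],yaw=2.17)
im=grab_frame('top'); crop(im,340,150,100,120,5,'pics/t9.png'); im=grab_frame('side'); crop(im,220,260,120,140,5,'pics/s9.png')"
```

```text
t 17.55 tcp [ 0.5283 -0.254   0.1226] rail [-0.0218 -0.45  ] rot [-3.1403e+00  1.7000e-03  2.1683e+00] F [-1.09 -0.44  0.27] w 0.799
tr [0.0015, 0.0005, 0.0006] ang [-0.0002, 0.0003, -0.0003]
```

View pics/s9.png

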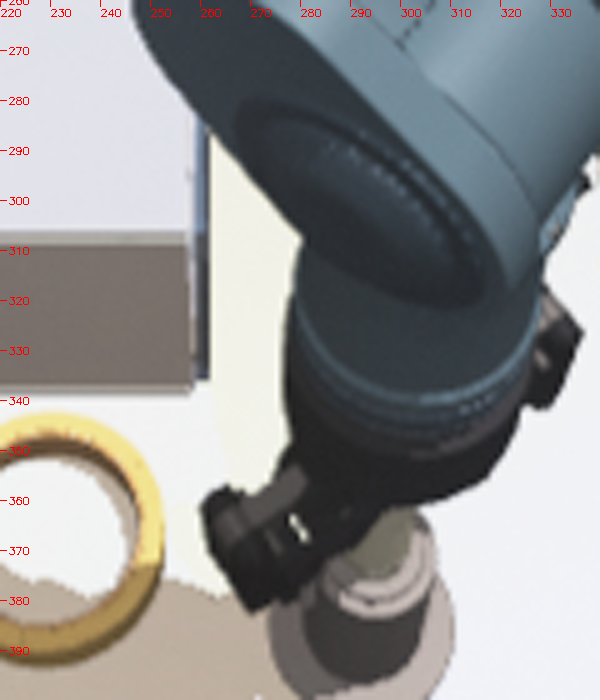

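View pics/t9.png

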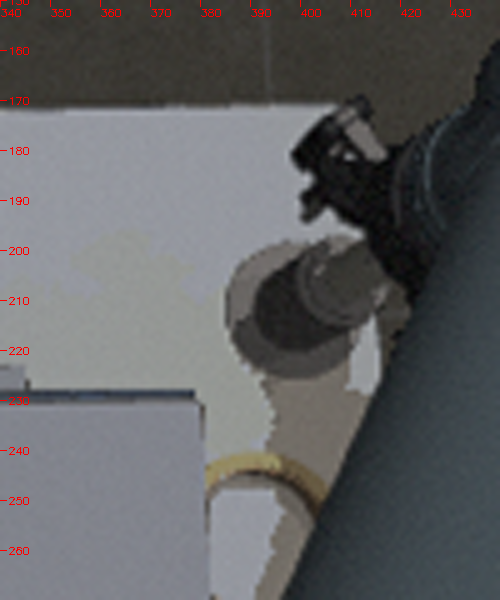

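Fingers straddle the handle. Close gently with a hold force of about 40 N.

Emit:
carry_out([
  {"translation": [0.0015,0.0005,0],"angular": [0,0,0],"grip": 0.5},
  {"translation": [0.0015,0.0005,0],"angular": [0,0,0],"grip": 0.38},
  {"translation": [0.0015,0.0005,0],"angular": [0,0,0],"grip": 0.3},
  {"translation": [0.0015,0.0005,0],"angular": [0,0,0],"grip": 0.2},
  {"translation": [0.0015,0.0005,0],"angular": [0,0,0],"grip": 0.1},
  {"translation": [0.0015,0.0005,0],"angular": [0,0,0],"grip": 0.1},
], newtons=40)

```text
time_s: 18.25
tcp_pos: [0.5301, -0.2538, 0.1258]
tool_rot: [3.139, 0.006, 2.168]
wrist_force: [-1.3, 0.6, 5.2]
gripper_width: 0.292
```

```bash
python3 -c "
from h import *
where(); p=state()['tcp_pos'].copy(); p[2]+=.08; plan(p,yaw=2.17)"
```

```text
t 18.25 tcp [ 0.5301 -0.2538  0.1258] rail [-0.02   -0.4499] rot [3.1394 0.0062 2.168 ] F [-1.28  0.55  5.17] w 0.292
tr [-0.0005, 0.0002, -0.08] ang [0.0003, 0.001, -0.0003]
```

Emit:
carry_out([
  {"translation": [0,0,-0.01],"angular": [0,0,0],"grip": 0.1},
  {"translation": [0,0,-0.02],"angular": [0,0,0],"grip": 0.1},
  {"translation": [0,0,-0.035],"angular": [0,0,0],"grip": 0.1},
  {"translation": [0,0,-0.05],"angular": [0,0,0],"grip": 0.1},
  {"translation": [0,0,-0.065],"angular": [0,0,0],"grip": 0.1},
  {"translation": [0,0,-0.08],"angular": [0,0,0],"grip": 0.1},
  {"translation": [0,0,-0.12],"angular": [0,0,0],"grip": 0.1},
  {"translation": [0,0,-0.16],"angular": [0,0,0],"grip": 0.1},
  {"translation": [0,0,-0.18],"angular": [0,0,0],"grip": 0.1},
  {"translation": [0,0,-0.18],"angular": [0,0,0],"grip": 0.1},
])

```text
time_s: 19.25
tcp_pos: [0.5313, -0.2547, 0.311]
tool_rot: [3.133, 0.013, 2.167]
wrist_force: [0.2, -0.2, -1.7]
gripper_width: 0.292
```

```bash
python3 -c "
from h import *
where(); print(state()['joints'])
im=grab_frame('top'); cv2.imwrite('pics/t10f.png',im[:,:,::-1]);im=grab_frame('side'); cv2.imwrite('pics/s10f.png',im[:,:,::-1]);crop(im,220,200,130,180,4,'pics/s10.png')"
```

```text
t 19.25 tcp [ 0.5313 -0.2547  0.311 ] rail [-0.0188 -0.4509] rot [3.1333 0.0132 2.1675] F [ 0.25 -0.17 -1.67] w 0.292
[-0.2186905   0.22956393  0.70132292  1.69251991 -0.1557037   1.26021077
  1.11190726]
```

View pics/s10.png

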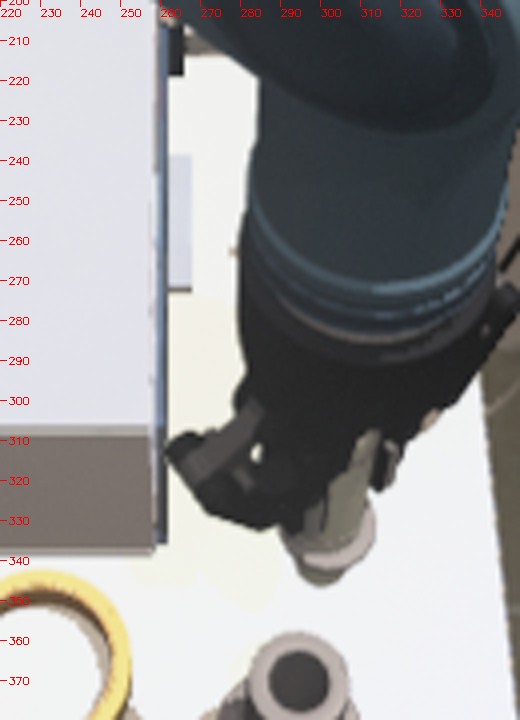

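View pics/t10f.png

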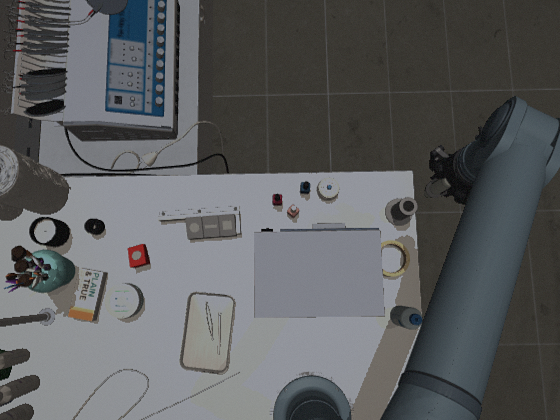

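```bash
cat >> h.py <<'E'
th=np.deg2rad(20)
def RT(dx=0,dy=0):
    n=np.array([-np.sin(th)*np.cos(A),-np.sin(th)*np.sin(A),np.cos(th)])
    y=np.array([-np.sin(A),np.cos(A),0]); z=-n; x=np.cross(y,z)
    return n,Ro.from_matrix(np.c_[x,y,z])
DISC=np.array([.4892,.3045,.0346])
OFF=np.array([.002,0,.0828])
def tcp_for(gap):
    n,R=RT(); return DISC+n*gap-R.apply(OFF),R
E
python3 -c "
from h import *
where(); p,R=tcp_for(.12); print(p,R.as_euler('xyz')); plan(p,R)
p,R=tcp_for(.03); print(p); plan(p,R)"
```

```text
t 19.35 tcp [ 0.5289 -0.253   0.306 ] rail [-0.0211 -0.449 ] rot [3.1388 0.0061 2.168 ] F [-0.36  1.27 -1.45] w 0.293
[0.42183913 0.30045349 0.2258537 ] [-3.14159265  0.34906585 -3.08159265]
tr [0.5183, 0.2225, 0.0776] ang [-0.0288, -0.0494, -0.1627]
[0.45256555 0.30229929 0.14128137]
tr [0.5031, 0.2487, 0.1623] ang [-0.0288, -0.0494, -0.1627]
```

Emit:
carry_out([
  {"translation": [0.12,0.05,-0.01],"angular": [0,0,-0.04],"grip": 0.1},
  {"translation": [0.2,0.08,-0.01],"angular": [0,0,-0.08],"grip": 0.1},
  {"translation": [0.3,0.13,-0.01],"angular": [-0.01,-0.02,-0.1],"grip": 0.1},
  {"translation": [0.4,0.17,-0.01],"angular": [-0.02,-0.03,-0.14],"grip": 0.1},
  {"translation": [0.518,0.2225,0],"angular": [-0.0288,-0.0494,-0.1627],"grip": 0.1},
  {"translation": [0.518,0.2225,0],"angular": [-0.0288,-0.0494,-0.1627],"grip": 0.1},
  {"translation": [0.518,0.2225,0],"angular": [-0.0288,-0.0494,-0.1627],"grip": 0.1},
  {"translation": [0.518,0.2225,0],"angular": [-0.0288,-0.0494,-0.1627],"grip": 0.1},
  {"translation": [0.518,0.2225,0],"angular": [-0.0288,-0.0494,-0.1627],"grip": 0.1},
  {"translation": [0.518,0.2225,0],"angular": [-0.0288,-0.0494,-0.1627],"grip": 0.1},
  {"translation": [0.518,0.2225,0],"angular": [-0.0288,-0.0494,-0.1627],"grip": 0.1},
  {"translation": [0.518,0.2225,0],"angular": [-0.0288,-0.0494,-0.1627],"grip": 0.1},
])

```text
time_s: 20.55
tcp_pos: [0.4175, 0.3062, 0.3006]
tool_rot: [-3.141, 0.345, -3.071]
wrist_force: [-0.0, -0.2, -0.7]
gripper_width: 0.293
```

```bash
python3 -c "
from h import *
where(); print(state()['joints'])
p,R=tcp_for(.08); plan(p,R)
p,R=tcp_for(.03); print(p); plan(p,R)"
```

```text
t 20.55 tcp [0.4175 0.3062 0.3006] rail [-0.0987  0.1158] rot [-3.1406  0.3452 -3.0714] F [-0.   -0.18 -0.65] w 0.293
[-0.79393211 -0.0869039  -0.067941    2.03154568  0.28989798  0.97026421
  0.64111882]
tr [0.0215, -0.0061, 0.1117] ang [0.0004, -0.0006, 0.0015]
[0.45256555 0.30229929 0.14128137]
tr [0.0213, -0.0062, 0.1617] ang [0.0004, -0.0006, 0.0015]
```

Emit:
carry_out([
  {"translation": [0.02,-0.006,0.04],"angular": [0,-0.0006,0.0015],"grip": 0.1},
  {"translation": [0.0213,-0.006,0.08],"angular": [0,-0.0006,0.0015],"grip": 0.1},
  {"translation": [0.0213,-0.006,0.11],"angular": [0,-0.0006,0.0015],"grip": 0.1},
  {"translation": [0.0213,-0.006,0.14],"angular": [0,-0.0006,0.0015],"grip": 0.1},
  {"translation": [0.0213,-0.006,0.155],"angular": [0,-0.0006,0.0015],"grip": 0.1},
  {"translation": [0.0213,-0.006,0.162],"angular": [0,-0.0006,0.0015],"grip": 0.1},
  {"translation": [0.0213,-0.006,0.162],"angular": [0,-0.0006,0.0015],"grip": 0.1},
])

```text
time_s: 21.25
tcp_pos: [0.4515, 0.3006, 0.1385]
tool_rot: [-3.14, 0.345, -3.081]
wrist_force: [-0.0, -0.9, -0.7]
gripper_width: 0.294
```

```bash
python3 -c "
from h import *
where(); p,R=tcp_for(.03); plan(p,R)
im=grab_frame('top'); cv2.imwrite('pics/t11f.png',im[:,:,::-1]);crop(im,155,195,100,60,8,'pics/t11.png'); im=grab_frame('side'); cv2.imwrite('pics/s11f.png',im[:,:,::-1]);crop(im,220,115,90,75,8,'pics/s11.png')"
```

```text
t 21.25 tcp [0.4515 0.3006 0.1385] rail [-0.0652  0.1082] rot [-3.1403  0.3451 -3.081 ] F [-0.04 -0.94 -0.75] w 0.294
tr [-0.0021, 0.0016, -0.0022] ang [-0.0002, -0.0006, 0.0001]
```

View pics/s11.png

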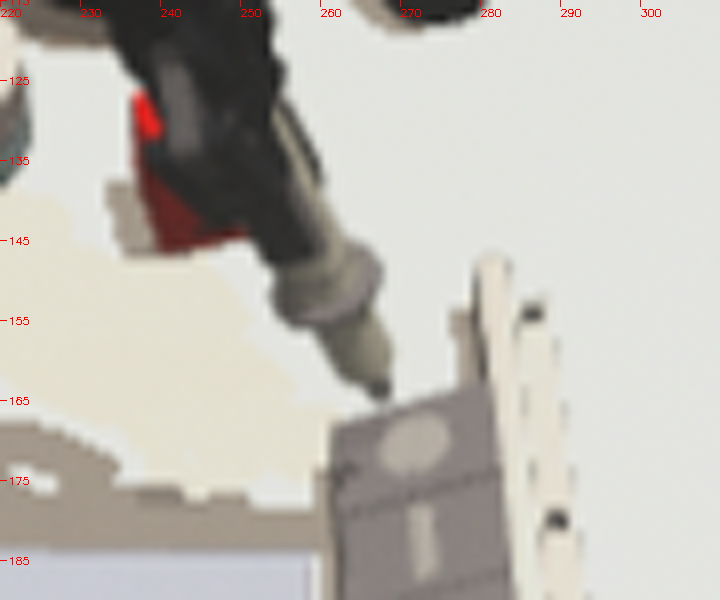

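View pics/t11.png

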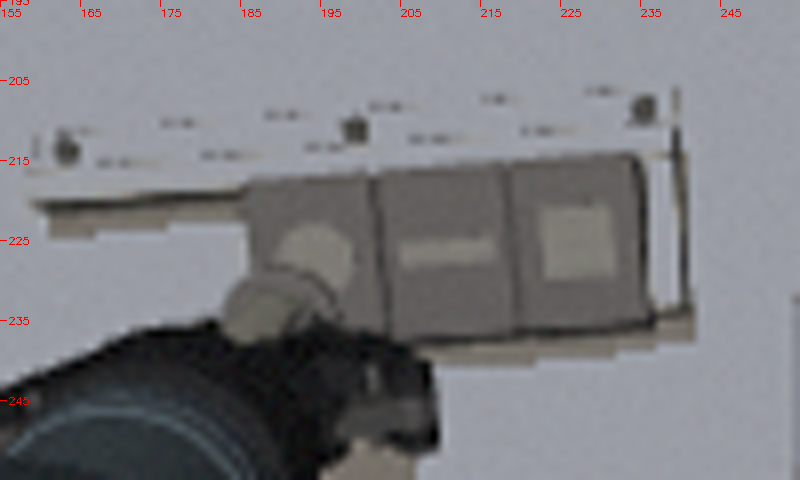

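```bash
cat >> h.py <<'E'
def probe_polys(pos,R,off,push=0):
    t=np.linspace(0,2*np.pi,30); P=[]
    for zz,r in((push,5),(14,5),(14,11),(52,11),(52,19),(57,19),(57,13)):
        L=np.c_[r*np.cos(t),r*np.sin(t),0*t-zz]/1000+off
        P.append(R.apply(L)+pos)
    ax=np.array([[0,0,0],[0,0,-.08]])+off; P.append(R.apply(ax)+pos); return P
def show(tag,off,push=0,st=None,grabit=False):
    s=st or state(); R=Ro.from_euler('xyz',s['tool_rot']); pos=s['tcp_pos']
    for n,(x0,y0,w,h) in (("top",(165,200,70,60)),("side",(230,125,70,60))):
        im=load(f"pics/{n[0]}{tag}f.png")
        over(im,n,probe_polys(pos,R,off,push)+[cyl(*DISC[:3],.0003)]+[blk([*(DISC[:2]),A])[1]],x0,y0,w,h,10,f"pics/{n[0]}{tag}o.png")
E
python3 -c "
from h import *
show(11,OFF)"
```

```text
(no output)
```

View pics/s11o.png

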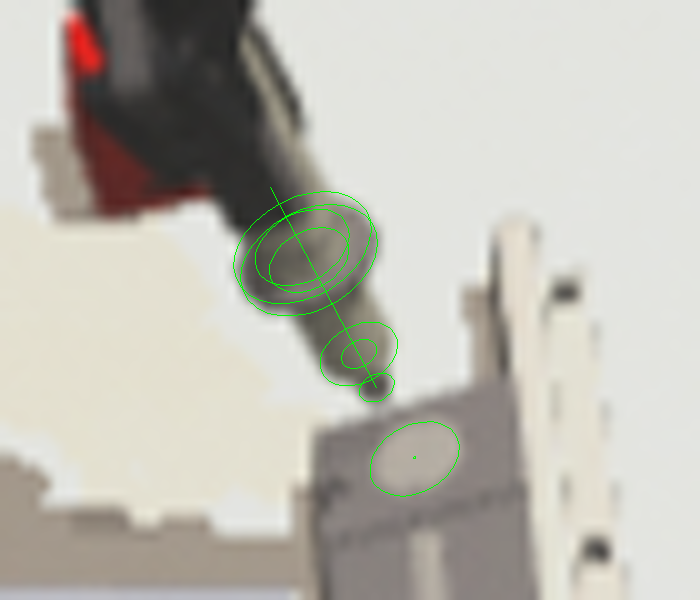

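View pics/t11o.png

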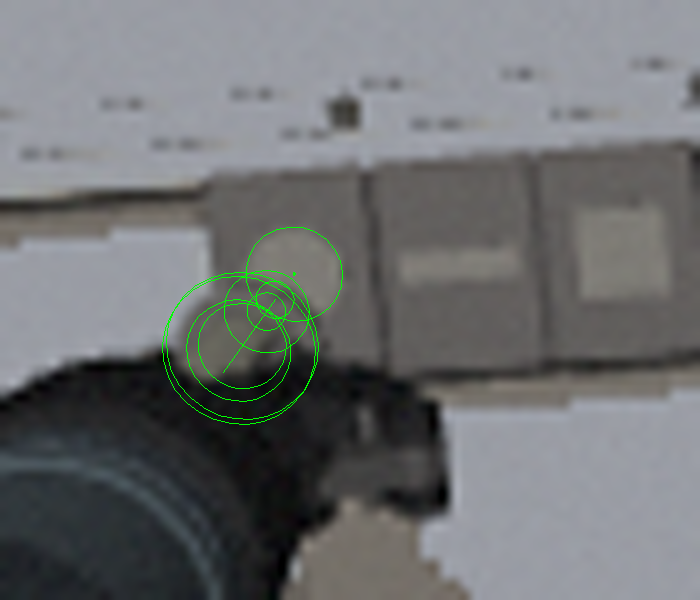

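```bash
python3 -c "
from h import *
s=dict(time_s=0,tool_rot=np.array([-3.1403,.3451,-3.081]),tcp_pos=np.array([.4515,.3006,.1385]))
R=Ro.from_euler('xyz',s['tool_rot']); P=probe_polys(s['tcp_pos'],R,OFF)
for n,b in (('side',(250,140,25,30)),('top',(178,220,25,25))):
    im=load(f'pics/{n[0]}11f.png'); over(im,n,[],*b,16,'pics/a.png'); over(im,n,P,*b,16,'pics/b.png')
    cv2.imwrite(f'pics/{n[0]}11z.png',np.hstack([cv2.imread('pics/a.png'),cv2.imread('pics/b.png')]))
"
```

View pics/s11z.png

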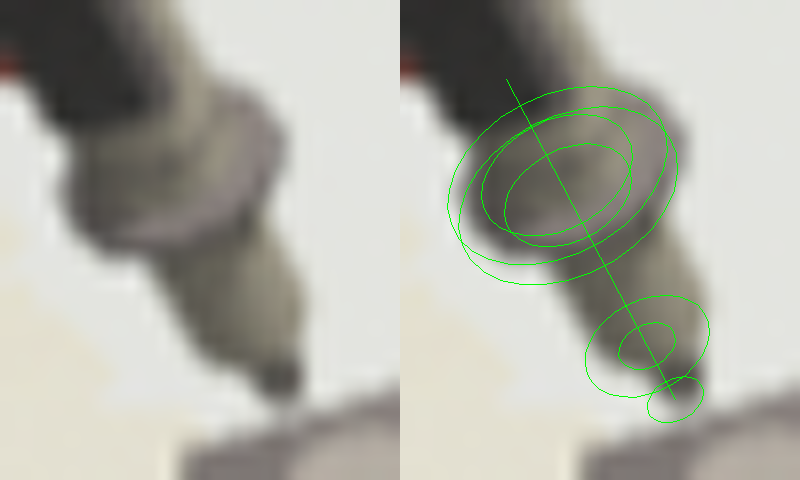

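View pics/t11z.png

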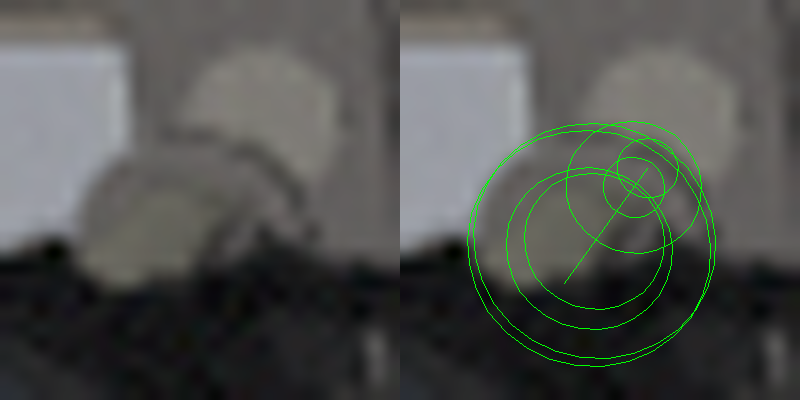

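```bash
sed -i 's/^OFF=.*/OFF=np.array([.0005,0,.0795])/' h.py; python3 -c "
from h import *
where(); p,R=tcp_for(.006); plan(p,R)"
```

```text
t 21.35 tcp [0.4524 0.3024 0.141 ] rail [-0.0641  0.11  ] rot [ 3.1393  0.3487 -3.0813] F [-0.59 -1.06 -1.42] w 0.289
tr [0.0013, -0.0002, 0.0271] ang [0.0004, -0.0001, 0.0]
```

```bash
sed -i 's/^OFF=.*/OFF=np.array([.002,0,.0828])/' h.py; python3 -c "
from h import *
where(); p,R=tcp_for(.006); plan(p,R)"
```

```text
t 21.35 tcp [0.4524 0.3024 0.141 ] rail [-0.0641  0.11  ] rot [ 3.1393  0.3487 -3.0813] F [-0.59 -1.06 -1.42] w 0.289
tr [-0.0002, -0.0002, 0.0238] ang [0.0004, -0.0001, 0.0]
```

Emit:
carry_out([
  {"translation": [0,0,0.008],"angular": [0,0,0],"grip": 0.1},
  {"translation": [0,0,0.014],"angular": [0,0,0],"grip": 0.1},
  {"translation": [0,0,0.018],"angular": [0,0,0],"grip": 0.1},
  {"translation": [0,0,0.021],"angular": [0,0,0],"grip": 0.1},
  {"translation": [0,0,0.021],"angular": [0,0,0],"grip": 0.1},
  {"translation": [0,0,0.021],"angular": [0,0,0],"grip": 0.1},
  {"translation": [0,0,0.021],"angular": [0,0,0],"grip": 0.1},
])

```text
time_s: 22.05
tcp_pos: [0.4597, 0.3031, 0.1215]
tool_rot: [3.139, 0.349, -3.081]
wrist_force: [0.3, 0.1, -1.1]
gripper_width: 0.291
```

```bash
cat >> h.py <<'E'
def snap(tag,push=0):
    for n,b in (('side',(252,145,35,32)),('top',(178,215,35,30))):
        s=state(); im=grab_frame(n); cv2.imwrite(f"pics/{n[0]}{tag}f.png",im[:,:,::-1])
        R=Ro.from_euler('xyz',s['tool_rot']); P=probe_polys(s['tcp_pos'],R,OFF,push); nn,RR=RT(); t=np.linspace(0,6.3,40)
        D=RR.apply(np.c_[.013*np.cos(t),.013*np.sin(t),0*t])+DISC
        over(im,n,[],*b,11,'pics/a.png'); over(im,n,P+[D],*b,11,'pics/b.png')
        cv2.imwrite(f'pics/{n[0]}{tag}z.png',np.hstack([cv2.imread('pics/a.png'),cv2.imread('pics/b.png')]))
    where()
E
python3 -c "
from h import *
where(); snap(12); p,R=tcp_for(0); plan(p,R)"
```

```text
t 22.05 tcp [0.4597 0.3031 0.1215] rail [-0.0568  0.1102] rot [ 3.139   0.349  -3.0813] F [ 0.32  0.09 -1.07] w 0.291
t 22.15 tcp [0.4597 0.303  0.1215] rail [-0.0568  0.1101] rot [ 3.1389  0.349  -3.0814] F [-0.14 -0.24 -1.87] w 0.288
tr [-0.0, -0.0003, 0.009] ang [0.0004, -0.0, 0.0]
```

View pics/s12z.png

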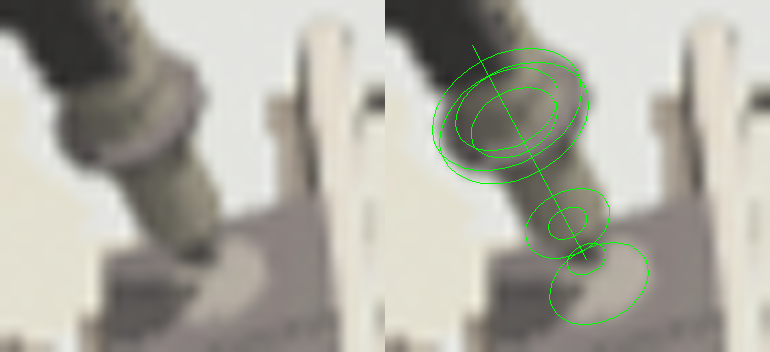

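View pics/t12z.png

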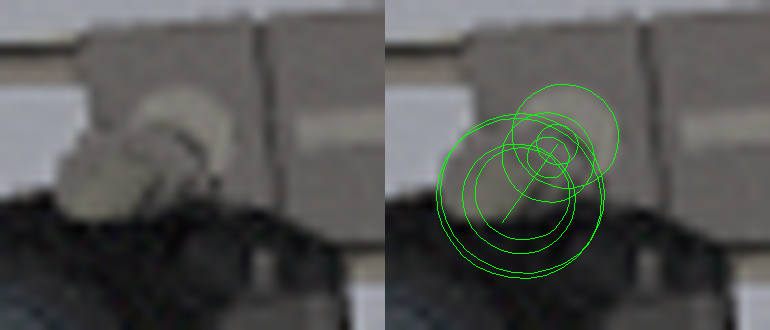

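```bash
cat > fit.py <<'E'
from h import *
import sys
def fit(fn,pos,rot,tipmax=None,n='side',box=(250,140,25,26),handle_cut=None,S=8,thr=185,verbose=True):
    im=load(fn); x0,y0,w,h=box
    big=cv2.resize(im[y0:y0+h,x0:x0+w],None,fx=S,fy=S,interpolation=cv2.INTER_CUBIC).astype(float).mean(2)
    m=(big<thr).astype(np.uint8)
    R0=Ro.from_euler('xyz',rot)
    t=np.linspace(0,2*np.pi,30,endpoint=False)
    def ren(p):
        # p: tool-frame shift of flange centre (mm) x,y,z ; tilt a about tool x, b about tool y (deg)
        Rt=Ro.from_rotvec(np.deg2rad([p[3],p[4],0])); M=np.zeros(m.shape,np.uint8)
        for za,zb,r in((0,14,5),(14,52,11),(52,57,19),(57,80,13)):
            L=np.vstack([np.c_[r*np.cos(t),r*np.sin(t),0*t-z+52] for z in(za,zb)])/1000
            X=R0.apply(Rt.apply(L)+OFF-[0,0,.052]+np.array(p[:3])/1000)+pos
            u=(proj(n,X)-[x0,y0]+.5)*S-.5
            cv2.fillConvexPoly(M,np.round(cv2.convexHull(u.astype(np.float32))*16).astype(np.int32),1,shift=4)
        return M
    # valid region: ignore pixels above a line through flange (fingers)
    V=np.ones(m.shape,bool)
    c=(proj(n,[R0.apply(OFF-[0,0,.060])+pos])[0]-[x0,y0]+.5)*S
    tip=(proj(n,[R0.apply(OFF)+pos])[0]-[x0,y0]+.5)*S; d=(tip-c)/np.linalg.norm(tip-c)
    yy,xx=np.mgrid[:m.shape[0],:m.shape[1]]
    V&=((xx-c[0])*d[0]+(yy-c[1])*d[1])>0
    if tipmax: V&=((xx-c[0])*d[0]+(yy-c[1])*d[1])<np.linalg.norm(tip-c)*tipmax
    def cost(p,fixed): return np.sum((ren(p)!=m)&V)/np.sum(m[V])
    return m,ren,V,cost
E
python3 - <<'E'
from fit import *
pos=np.array([.452,.302,.1405]);rot=[3.1399,.3475,-3.0812]
m,ren,V,cost=fit("pics/s11f.png",pos,rot)
for fixa in(0,):
  for free in([0,1,2],[0,1,2,4],[0,2,4],[0,2]):
    def f(q):
        p=np.zeros(5);p[free]=q; return cost(p,None)
    best=min((minimize(f,x0,method='Nelder-Mead',options=dict(initial_simplex=np.vstack([x0,x0+3*np.eye(len(free))]))) for x0 in(np.zeros(len(free)),np.full(len(free),-2.))),key=lambda r:r.fun)
    print(free,best.x.round(2),round(best.fun,4))
p=np.zeros(5);p[free]=best.x
o=np.dstack([m*255,ren(p)*255,V*120]);cv2.imwrite("pics/fit.png",cv2.resize(o,None,fx=2,fy=2))
E
```

```text
[0, 1, 2] [-0.3   0.93  0.77] 0.0858
[0, 1, 2, 4] [-1.5  -2.32 -2.57  0.57] 0.0826
[0, 2, 4] [-0.75 -0.32  0.58] 0.0817Traceback (most recent call last):
  File "<stdin>", line 8, in <module>
  File "<stdin>", line 8, in <genexpr>
    res = _minimize_neldermead(fun, x0, args, callback, bounds=bounds,
                               **options)
    fxr = func(xr)
    fx = function(np.copy(x), *(wrapper_args + args))
  File "<stdin>", line 7, in f
  File "fit.py", line 25, in cost
    def cost(p,fixed): return np.sum((ren(p)!=m)&V)/np.sum(m[V])
                                      ~~~^^^
  File "fit.py", line 15, in ren
    u=(proj(n,X)-[x0,y0]+.5)*S-.5
       ~~~~^^^^^
  File "h.py", line 4, in proj
    c=camera_info(n); p=np.atleast_2d(X)@c['R'].T+c['t']; q=p@c['intrinsics'].T; return q[:,:2]/q[:,2:]
ValueError: time passes only in moves, steps and waits
```

```bash
python3 - <<'E'
s=open('h.py').read()
s=s.replace("def proj(n,X):","_ci={n:camera_info(n) for n in('side','top')}\ncamera_info=lambda n:_ci[n]\ndef proj(n,X):",1)
open('h.py','w').write(s)
E
python3 -c "
from h import *
where(); p,R=tcp_for(0); plan(p,R)"
```

```text
t 22.15 tcp [0.4597 0.303  0.1215] rail [-0.0568  0.1101] rot [ 3.1389  0.349  -3.0814] F [-0.14 -0.24 -1.87] w 0.288
tr [-0.0, -0.0003, 0.009] ang [0.0004, -0.0, 0.0]
```

Emit:
carry_out([
  {"translation": [0,0,0.003],"angular": [0,0,0],"grip": 0.1},
  {"translation": [0,0,0.006],"angular": [0,0,0],"grip": 0.1},
  {"translation": [0,0,0.008],"angular": [0,0,0],"grip": 0.1},
  {"translation": [0,0,0.008],"angular": [0,0,0],"grip": 0.1},
  {"translation": [0,0,0.008],"angular": [0,0,0],"grip": 0.1},
])

```text
time_s: 22.65
tcp_pos: [0.4624, 0.3031, 0.1138]
tool_rot: [3.139, 0.349, -3.081]
wrist_force: [0.6, -0.2, -1.9]
gripper_width: 0.292
```

```bash
python3 -c "
from h import *
where(); snap(13); p,R=tcp_for(0); plan(p,R)"
```

```text
t 22.65 tcp [0.4624 0.3031 0.1138] rail [-0.0541  0.1101] rot [ 3.1392  0.3488 -3.0813] F [ 0.63 -0.2  -1.91] w 0.292
t 22.75 tcp [0.4625 0.3033 0.114 ] rail [-0.054   0.1102] rot [ 3.1389  0.3491 -3.0813] F [ 0.53 -0.03 -1.44] w 0.289
tr [0.0, -0.0004, 0.001] ang [0.0004, -0.0, 0.0]
```

View pics/s13z.png

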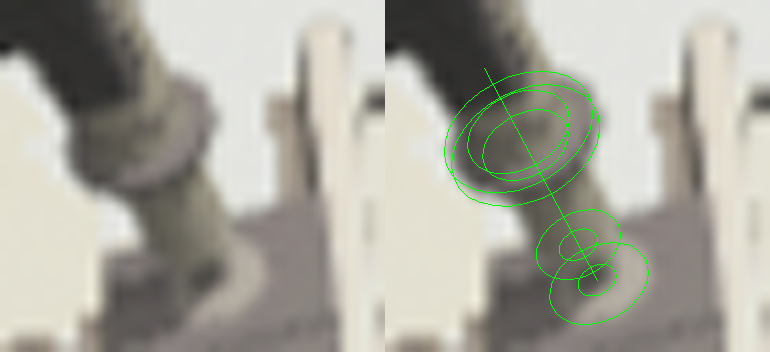

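```bash
python3 -c "
from h import *
im=load('pics/s13f.png'); a=im[160:178,258:284].astype(float); a=np.clip((a-60)*2,0,255).astype(np.uint8)
c=cv2.resize(a[:,:,::-1],None,fx=28,fy=28,interpolation=cv2.INTER_CUBIC)
for i in range(0,26,2): cv2.putText(c,str(258+i),(i*28+14,10),0,.35,(0,0,255),1); cv2.line(c,(i*28+14,12),(i*28+14,18),(0,0,255))
for i in range(0,18,2): cv2.putText(c,str(160+i),(0,i*28+18),0,.35,(0,0,255),1)
cv2.imwrite('pics/s13c.png',c)
n,R=RT(); t=np.linspace(0,6.3,40); print(proj('side',[DISC]))
s=state(); print(proj('side',[Ro.from_euler('xyz',s['tool_rot']).apply(OFF)+s['tcp_pos']]))
print('px per mm along block x, y:',(proj('side',[DISC+R.apply([.001,0,0])])-proj('side',[DISC])),(proj('side',[DISC+R.apply([0,.001,0])])-proj('side',[DISC])))
"
```

```text
[[270.9087413  170.21785095]]
[[270.77577912 169.83056917]]
px per mm along block x, y: [[-0.34343467  0.09977621]] [[-0.02393628 -0.2682303 ]]
```

View pics/s13c.png

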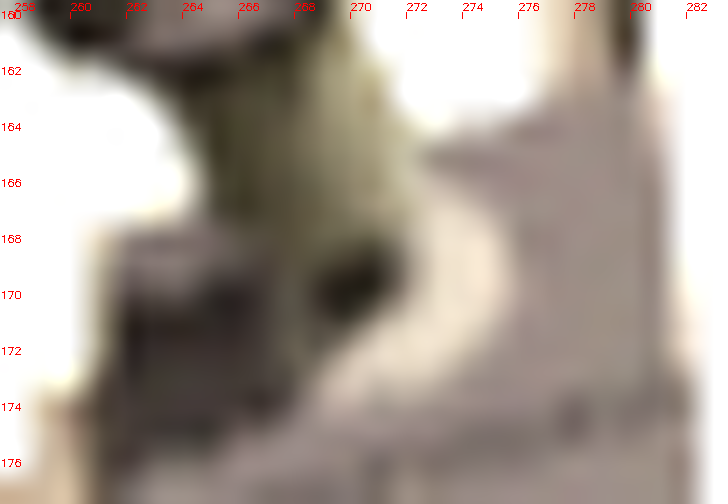

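```bash
python3 -c "
from h import *
im=load('pics/s6f.png').astype(float).mean(2); S=8
big=cv2.resize(im[160:182,260:284],None,fx=S,fy=S,interpolation=cv2.INTER_CUBIC)
for thr in(140,145,150,155):
    m=(big>thr).astype(np.uint8); n,l,st,c=cv2.connectedComponentsWithStats(m,connectivity=4); k=l[int(10.5*S),int(11.5*S)]
    ce=(c[k]+.5)/S-.5+[260,160]; print(thr,st[k],ce)
im=load('pics/t6f.png').astype(float).mean(2)
big=cv2.resize(im[218:238,184:204],None,fx=S,fy=S,interpolation=cv2.INTER_CUBIC)
for thr in(98,102,106):
    m=(big>thr).astype(np.uint8); n,l,st,c=cv2.connectedComponentsWithStats(m,connectivity=4); k=l[int(9.5*S),int(10.5*S)]
    print(thr,st[k],(c[k]+.5)/S-.5+[184,218])
print(proj('top',[DISC]),proj('side',[DISC]))
"
```

```text
140 [    0     0   155   176 12781] [268.2629049  165.88226176]
145 [  58   54   73   62 3419] [271.40090304 170.09372258]
150 [  59   56   71   58 3082] [271.40107884 170.08095393]
155 [  61   58   68   54 2763] [271.41361292 170.06268096]
98 [  42   35   88   87 5811] [194.12275211 227.20681681]
102 [  44   37   82   83 5244] [194.08533562 227.24387395]
106 [  46   38   78   80 4842] [194.07416873 227.2611266 ]
[[193.86507832 226.84873938]] [[270.9087413  170.21785095]]
```

```bash
cat > f2.py <<'E'
from fit import *
for fn,pos,rot in(("pics/s12f.png",[.4597,.3031,.1215],[3.139,.349,-3.0813]),("pics/s13f.png",[.4625,.3032,.1139],[3.139,.349,-3.0813])):
  m,ren,V,cost=fit(fn,np.array(pos),rot,tipmax=.6,box=(250,140,35,32))
  for free in([0,2],[0,2,4]):
    k=len(free)
    def f(q):
        p=np.zeros(5);p[free]=q; return cost(p,None)
    b=min((minimize(f,x0,method='Nelder-Mead',options=dict(initial_simplex=np.vstack([x0,x0+3*np.eye(k)]))) for x0 in(np.zeros(k),np.full(k,-2.))),key=lambda r:r.fun)
    print(fn,free,b.x.round(2),round(b.fun,4))
  p=np.zeros(5);p[free]=b.x
  o=np.dstack([m*255,ren(p)*255,V.astype(np.uint8)*120]);cv2.imwrite("pics/fit%s.png"%fn[6:8],cv2.resize(o,None,fx=2,fy=2))
E
python3 f2.py
```

```text
pics/s12f.png [0, 2] [-0.99 -0.98] 0.1635
pics/s12f.png [0, 2, 4] [-1.09 -0.96  1.26] 0.1572
pics/s13f.png [0, 2] [-0.82 -0.98] 0.224
pics/s13f.png [0, 2, 4] [-0.93 -0.99  1.57] 0.218
```

```bash
ls pics | grep fit
```

```text
fit12.png
fit13.png
```

View pics/fit13.png

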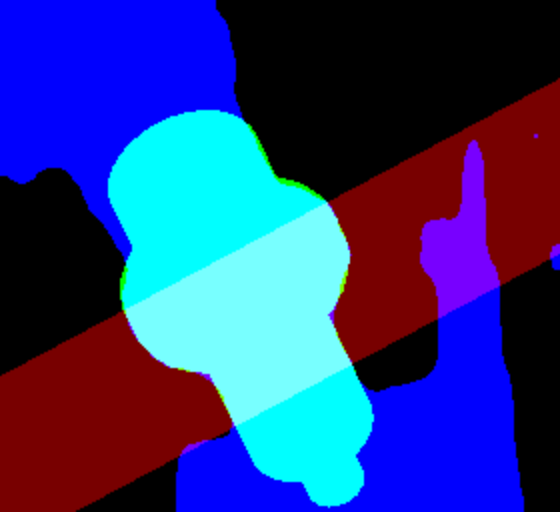

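Emit:
carry_out([
  {"translation": [0,0,0],"angular": [0,-0.0014,0],"grip": 0.1},
  {"translation": [0,0,0],"angular": [0,-0.0028,0],"grip": 0.1},
  {"translation": [0,0,0],"angular": [0,-0.0028,0],"grip": 0.1},
  {"translation": [0,0,0],"angular": [0,-0.0028,0],"grip": 0.1},
])

```text
time_s: 23.15
tcp_pos: [0.4622, 0.3033, 0.114]
tool_rot: [3.139, 0.367, -3.081]
wrist_force: [-0.3, -0.4, -1.4]
gripper_width: 0.292
```

```bash
cat > fz.py <<'E'
from h import *
n,R=RT(); 
def fr(k=6):
    F=[]
    for i in range(k):
        F.append(state()['wrist_force']@n); grab_frame('side')
    s=state(); print("Fn",np.round(F,2),np.mean(F).round(2),"depth",((s['tcp_pos']-np.array([.4625,.3032,.1139]))@-n*1000).round(2)); where()
if __name__=="__main__": fr()
E
python3 fz.py
```

```text
Fn [-1.25 -1.07 -1.07 -0.59 -1.34 -1.64] -1.16 depth -0.14
t 23.45 tcp [0.4625 0.3033 0.1141] rail [-0.0539  0.1102] rot [ 3.1388  0.3668 -3.0815] F [-0.13  0.78 -1.38] w 0.296
```

Emit:
carry_out([
  {"translation": [0,0,0.001],"angular": [0,0,0],"grip": 0.1},
  {"translation": [0,0,0.002],"angular": [0,0,0],"grip": 0.1},
  {"translation": [0,0,0.003],"angular": [0,0,0],"grip": 0.1},
  {"translation": [0,0,0.003],"angular": [0,0,0],"grip": 0.1},
])

```text
time_s: 23.85
tcp_pos: [0.4637, 0.3034, 0.1113]
tool_rot: [3.139, 0.367, -3.082]
wrist_force: [0.3, -0.5, -1.2]
gripper_width: 0.293
```

```bash
python3 fz.py; python3 -c "
from h import *
snap(14)
im=load('pics/s14f.png'); a=im[160:178,258:284].astype(float); a=np.clip((a-60)*2,0,255).astype(np.uint8)
c=cv2.resize(a[:,:,::-1],None,fx=28,fy=28,interpolation=cv2.INTER_CUBIC)
for i in range(0,26,2): cv2.putText(c,str(258+i),(i*28+14,10),0,.35,(0,0,255),1); cv2.line(c,(i*28+14,12),(i*28+14,18),(0,0,255))
for i in range(0,18,2): cv2.putText(c,str(160+i),(0,i*28+18),0,.35,(0,0,255),1)
cv2.imwrite('pics/s14c.png',c)"
```

```text
Fn [-1.19  0.4   0.14 -0.16  0.59  0.33] 0.02 depth 2.79
t 24.15 tcp [0.4637 0.3034 0.1114] rail [-0.0528  0.1103] rot [ 3.1387  0.3669 -3.0816] F [-1.49 -0.51  0.02] w 0.294
t 24.25 tcp [0.4636 0.3034 0.1113] rail [-0.0529  0.1102] rot [ 3.1388  0.3668 -3.0815] F [ 0.02 -0.7  -0.61] w 0.293
```

View pics/s14c.png

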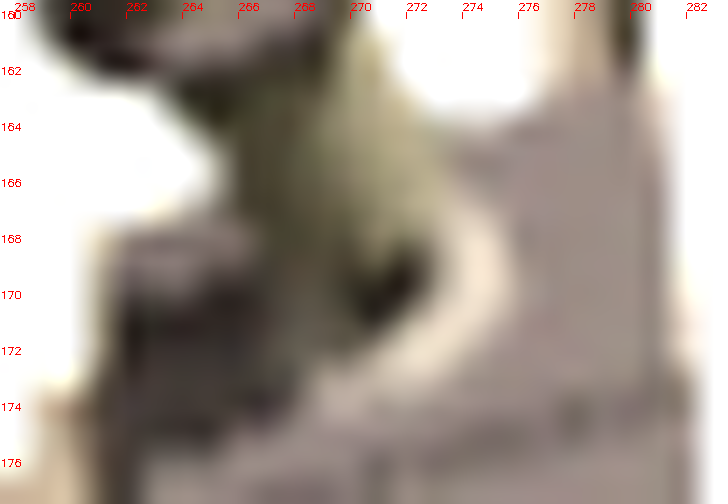

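View pics/t14z.png

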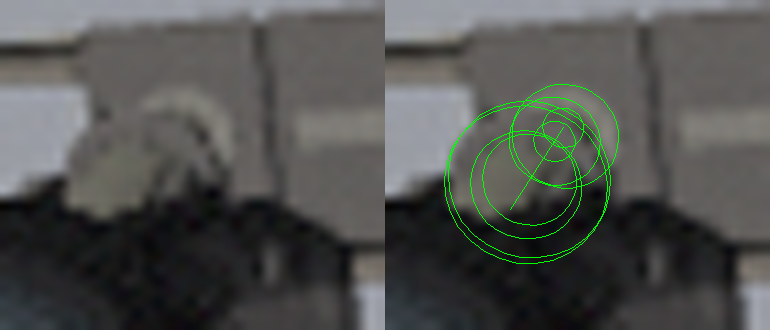

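Emit:
carry_out([
  {"translation": [0,0,0.001],"angular": [0,0,0],"grip": 0.1},
  {"translation": [0,0,0.002],"angular": [0,0,0],"grip": 0.1},
  {"translation": [0,0,0.003],"angular": [0,0,0],"grip": 0.1},
  {"translation": [0,0,0.0042],"angular": [0,0,0],"grip": 0.1},
  {"translation": [0,0,0.0042],"angular": [0,0,0],"grip": 0.1},
  {"translation": [0,0,0.0042],"angular": [0,0,0],"grip": 0.1},
])

```text
time_s: 24.85
tcp_pos: [0.4652, 0.3035, 0.1074]
tool_rot: [3.139, 0.367, -3.081]
wrist_force: [-1.0, -0.8, 1.6]
gripper_width: 0.292
```

```bash
python3 -c "
from fz import *
fr(12)
snap(15)
im=load('pics/s15f.png'); a=im[155:178,252:284].astype(float); a=np.clip((a-60)*2,0,255).astype(np.uint8)
c=cv2.resize(a[:,:,::-1],None,fx=24,fy=24,interpolation=cv2.INTER_CUBIC)
for i in range(0,32,2): cv2.putText(c,str(252+i),(i*24+12,10),0,.35,(0,0,255),1); cv2.line(c,(i*24+12,12),(i*24+12,18),(0,0,255))
for i in range(0,23,2): cv2.putText(c,str(155+i),(0,i*24+16),0,.35,(0,0,255),1)
cv2.imwrite('pics/s15c.png',c)"
```

```text
Fn [1.83 1.24 1.51 1.83 1.47 1.42 1.39 1.19 1.27 1.05 1.55 1.47] 1.44 depth 7.01
t 25.45 tcp [0.4652 0.3035 0.1074] rail [-0.0513  0.1103] rot [ 3.1388  0.3668 -3.0816] F [-1.82 -0.88  1.31] w 0.291
t 25.55 tcp [0.4652 0.3035 0.1074] rail [-0.0513  0.1103] rot [ 3.1387  0.3669 -3.0815] F [-0.56  0.26  1.7 ] w 0.293
```

View pics/s15c.png

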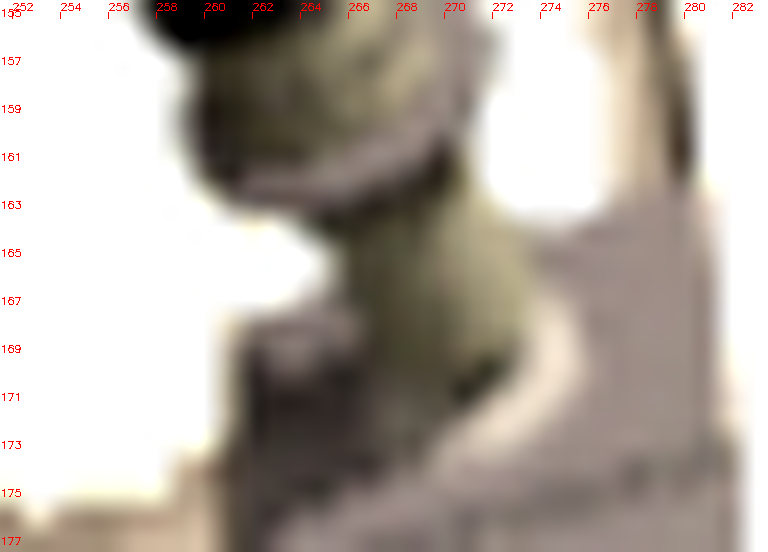

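View pics/t15f.png

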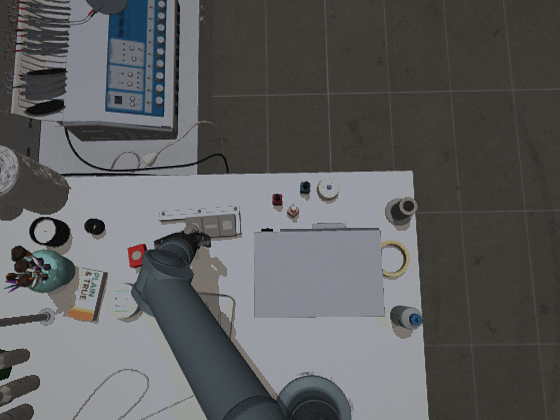

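Emit:
carry_out([
  {"translation": [0,0,0.0005],"angular": [0,0,0],"grip": 0.1},
  {"translation": [0,0,0.0005],"angular": [0,0,0],"grip": 0.1},
  {"translation": [0,0,0.0005],"angular": [0,0,0],"grip": 0.1},
])

```text
time_s: 25.85
tcp_pos: [0.4654, 0.3035, 0.107]
tool_rot: [3.139, 0.367, -3.082]
wrist_force: [-1.5, -1.2, 1.1]
gripper_width: 0.289
```

Run:
```python
from fz import *
fr(12)
snap(16)
from fit import fit
s=state(); pos,rot=s['tcp_pos'],s['tool_rot']
for thr in(170,185,200):
  m,ren,V,cost=fit("pics/s16f.png",pos,rot,tipmax=.5,box=(245,135,40,40),thr=thr)
  for free in([0,2,4],[0,2,3,4],):
    k=len(free)
    def f(q):
        p=np.zeros(5);p[free]=q; return cost(p,None)
    b=min((minimize(f,x0,method='Nelder-Mead',options=dict(initial_simplex=np.vstack([x0,x0+3*np.eye(k)]))) for x0 in(np.zeros(k),np.full(k,-2.))),key=lambda r:r.fun)
    print(thr,free,b.x.round(2),round(b.fun,4))
```

```text
Fn [1.56 2.47 2.47 1.7  1.82 2.12 1.54 2.27 0.61 2.11 1.81 1.71] 1.85 depth 7.5
t 26.45 tcp [0.4653 0.3035 0.107 ] rail [-0.0511  0.1103] rot [ 3.1388  0.3669 -3.0815] F [-1.92 -0.38  2.11] w 0.291
t 26.55 tcp [0.4654 0.3035 0.107 ] rail [-0.0511  0.1103] rot [ 3.1387  0.3669 -3.0816] F [-1.23 -1.11  0.76] w 0.292
170 [0, 2, 4] [-1.04 -2.8   2.05] 0.2406
170 [0, 2, 3, 4] [-1.11 -2.12  2.85  0.25] 0.2426
185 [0, 2, 4] [-1.09 -1.35  1.75] 0.2731
185 [0, 2, 3, 4] [-1.12 -2.34 -4.79  3.54] 0.272
200 [0, 2, 4] [-1.02 -0.06  2.22] 0.3295
200 [0, 2, 3, 4] [-0.97 -0.06  0.16  2.11] 0.3293
```

View pics/s16z.png

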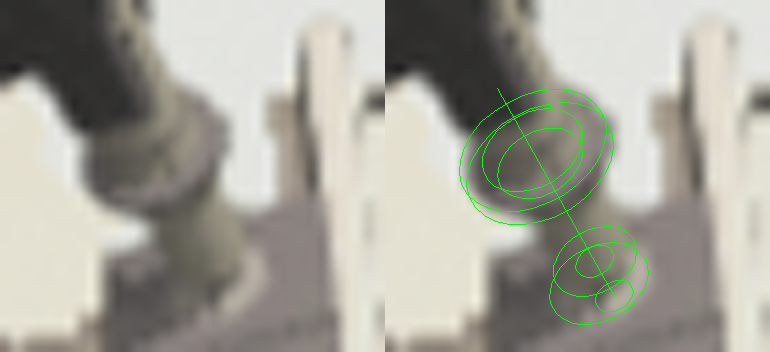

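```bash
python3 -c "
from h import *
crop(load('pics/t16f.png'),155,195,100,60,8,'pics/t16c.png')"
```

```text
(no output)
```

View pics/t16c.png

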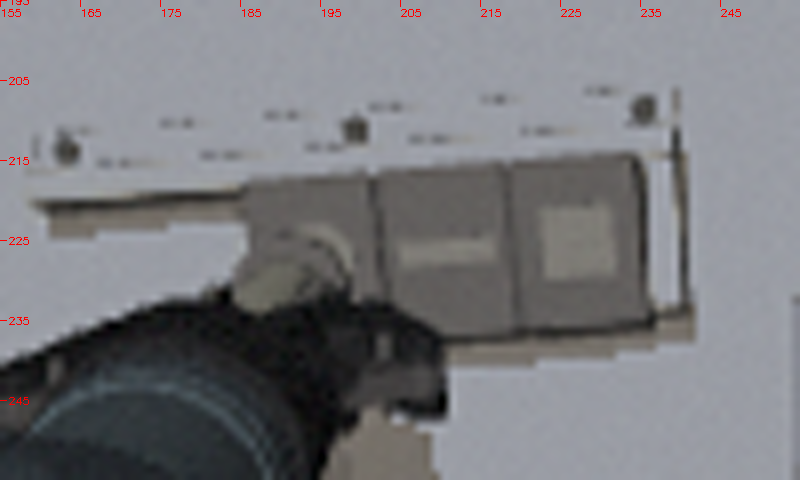

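```bash
python3 -c "
from plant import *
print(hand_in()); print(state()['time_s'])"
```

```text
the job is handed in; nothing more can be done
None
the job is handed in; nothing more can be done
```

The job is handed in at about 26.5 s of the 72 s. The row is closed and the arm is holding the probe on the round disc.

- **Row:** I pushed the three blocks flat against the long rail, slid the row against the end stop, then nudged each front and the left end once more. All three fronts stopped the tool at the same distance from the rail. The second end nudge stopped where the first had, and the disc and inlay centres were about 44 mm apart. The last top picture shows the row unchanged.
- **Probe on the disc:** In the side picture at first contact, the tip was centred on the disc to about 1 mm. The last picture, at full press, shows no visible shift.
- **Squareness:** The tool stands at 21° because the side-picture fits showed the probe sitting about 1–2° more upright in the grip. That puts the probe at roughly 19–20° against the 20° needed.
- **Press:** The force along the face rose 2.6–3.0 N above the no-contact reading, which means the tip is about 5.5–6.5 mm in of its 12 mm.
- **Disagreements:** The two cameras differ by 1–2 mm on where the disc is, and I used the side view for the final centring. The tilt fits from the last picture are loose because the block hides part of the nose.
- **Other objects:** No other object looked moved in the full top picture taken just before the last 0.5 mm of pressing. I did not measure their positions.

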